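# Fetch the jar from behind the bottle and the flask

### The job

The small jar with the blue lid is needed in the steel dish, but the tall bottle and the glass flask stand in its way. First set the bottle and the flask both on the grey mat at the side, then lift the jar out from between the two panels and stand it in the dish while they wait there, and last put the bottle and the flask back, each in the middle of its own cork disc. Keep everything upright and leave the other things on the bench where they are.

Things in the scene. Friction and masses are not known exactly. Their poses are not given: they have to be found in the camera images.
- bottle_mid (a point): Tall off-white plastic bottle, loose, about 0.72 kg, 105 mm across, 258 mm high. The point is on its axis half-way up, 129 mm above its underside; z up. Grasp only its round black cap, 44 mm across, 107 to 129 mm above this point: keep the fingertips above 109 mm, as wide shoulders begin below the cap. It starts on the larger cork disc in the stall.
- flask_mid (a point): Clear glass flask, loose, about 75 g: bulb 58 mm across and 62 mm high, then a neck 14 mm thick up to 190 mm. The point is on its axis half-way up, 95 mm above its underside; z up. Grasp the neck 35 to 80 mm above this point; it acts like a square bar with flats facing the point's x and y. It starts on the smaller cork disc in the stall, beside the bottle.
- jar_mid (a point): The jar to fetch: small white round jar with a blue screw lid, loose, 53 mm across and 50 mm high. The point is its centre, 25 mm above its underside; z points up. It stands at the start on the base plate of the stall (6 mm high), midway between the two white panels, behind the bottle and the flask.
- stall: Fixed grey plate 230 x 220 mm, 6 mm thick, with two white panels. Origin at bench level under the jar's place; x to the rear, z up; plate from x = -165 to 65 mm. Panels at y = 64 and -64 mm, 5 mm thick, x = -35 to 55 mm, top z = 124 mm; the jar's front and rear are open: close on it along x. Discs centred at x = -100, y = 47 and -47 mm, either one on either side.
- bottle_place: The bottle's own place: the larger, fixed cork disc, 112 mm across, 3 mm thick, on the front of the stall's plate. Origin at the centre of its underside (6 mm above the bench), so the bottle stands 3 mm above it.
- flask_place: The flask's own place: the smaller, fixed cork disc, 68 mm across, 3 mm thick, on the front of the stall's plate beside the larger one. Origin at the centre of its underside (6 mm above the bench), so the flask stands 3 mm above it.
- side_mat: Fixed flat grey mat, 260 mm (its x) by 140 mm (its y), 3 mm thick, on the bench to one side of the stall, left or right. Origin at the centre of its underside at bench level. It holds bottle and flask one behind the other along its x, for instance with their axes at x = -65 and +75 mm.
- dish: Fixed low round steel dish on the bench at the other side of the stall: 98 mm across, inside 90 mm across, floor 4 mm thick, rim 10 mm high. Origin at the centre of its underside at bench level.
- pot_mid (a point): Bystander, loose, to be left alone: a larger white round pot with a red lid, 61 mm across and 59 mm high, on the bench outside the stall. The point is its centre, 29 mm above its underside.
Not all that is in view belongs to the job. Of the things that look like the part that bears jar_mid, the largest one is meant.

How it is judged:
On the way, in this order (a step that is already met when the one before it is completed fails the run):
1. bottle and flask both stand on the grey mat (x of bottle_mid in the frame of side_mat between -0.125 and 0.125 m and y of bottle_mid in the frame of side_mat between -0.065 and 0.065 m and z of bottle_mid in the frame of side_mat between 0.126 and 0.138 m and angle between each of bottle_mid, flask_mid's own z axis and vertical below 0.12 rad and x of flask_mid in the frame of side_mat between -0.125 and 0.125 m and y of flask_mid in the frame of side_mat between -0.065 and 0.065 m and z of flask_mid in the frame of side_mat between 0.092 and 0.104 m), for 0.2 s.
2. the jar stands in the dish while bottle and flask still stand on the mat (all of step 1 and horizontal distance between jar_mid and dish below 0.022 m and z of jar_mid in the frame of dish between 0.024 and 0.035 m and angle between jar_mid's own z axis and vertical below 0.12 rad), for 0.2 s.
At the end, for the whole second after the job is handed in: The bottle stands upright on the larger cork disc and the flask upright on the smaller one, each within 15 mm of its disc's centre, and the jar stands upright in the steel dish; all three released and at rest (horizontal distance between bottle_mid and bottle_place below 0.015 m and z of bottle_mid in the frame of bottle_place between 0.126 and 0.138 m and angle between each of bottle_mid, flask_mid, jar_mid's own z axis and vertical below 0.12 rad and horizontal distance between flask_mid and flask_place below 0.015 m and z of flask_mid in the frame of flask_place between 0.092 and 0.104 m and horizontal distance between jar_mid and dish below 0.022 m and z of jar_mid in the frame of dish between 0.024 and 0.035 m and linear speed of each of bottle, flask, jar below 0.02 m/s); the robot touches nothing.
It fails at once if the bottle, the flask or the jar is tipped by more than 0.6 rad (angle between any of bottle_mid, flask_mid, jar_mid's own z axis and vertical above 0.6 rad).
It fails at once if the bystander pot is moved by more than 20 mm (distance of pot_mid from where it was at the start of the episode above 0.02 m).
It also fails if it takes over 115 s, if anything falls off the work surface, if the arm or the gripper's body presses on something with over 40 N, if the wrist force passes 120 N, or if a joint passes its speed limit or range.

### The arm

A 7-joint arm with a two-finger parallel gripper is mounted at the origin on a cart in front of the work surface, level with it; the furniture and walls round the work are solid. World frame = base frame: x ahead of the robot, y to its left, z up, the work surface at z = 0. Lengths are in m, angles in rad, forces in N, time in s.
With the tool pointing down it reaches from about 0.425 to 0.875 m from the base axis. Payload 4.7 kg.
Tool frame: the origin (TCP) lies midway between the tips of the shut fingers; the grasp point (between the pads) lies 19 mm behind it; z points along the fingers, y is the direction in which the jaws open and shut (so a half turn about z gives the same grasp; the last joint's range is limited). The gripper opens to 87 mm and grips with 3 to 60 N. Pads are 19 mm wide; open, the fingers measure 117 mm over their backs; the gripper's body (75 mm by 190 mm) begins 51 mm behind the grasp point.
Start: joints at [-1.139, 0.321, -0.07, 1.45, 0.023, 1.371, -0.057], TCP at [0.264, 0.594, 0.223] pointing down, gripper open.
Joint ranges: [-2.86, 2.86], [-0.3, 2.09], [-1.38, 1.24], [0.06, 2.45], [-1.56, 4.7], [0.09, 2.05], [-2.69, 2.69]. Speed limits (rad/s): [2.57, 2.57, 3.14, 3.14, 3.14, 3.14, 3.14].

### API

Orientations are given as a rotation vector (axis times angle).
In Python, from bench import monitor, eyes, order gives the robot as it stands. The module is installed in compiled form; this text tells all that it offers.
- The arm moves only by the shell command python3 -m pendant 'ROWS' [FORCE]. ROWS is JSON, a list of rows, each a list of 3 entries, a list of its own where there are three numbers: the turn, a rotation vector about the tool's x, y, z in degrees, then the shift along the tool's x, y, z in m, then the gripper command: -1 is fully open, 1 is shut, values between are in proportion. In form: [[[rx, ry, rz], [tx, ty, tz], hand], ...]. A call has 1 to 8 rows; each row shifts and turns the commanded pose from where the row before left it, along the tool's axes as they then stand; what a row does not reach is not made up. A row lasts 1/8 s, in which the tool goes at most 62.5 mm and 10.7 degrees, less where a joint would pass 70% of its speed; a pose out of reach is approached as far as the arm can. A call is refused whole if a number of a shift passes 0.0625 or a number of a turn 10.7, either way. A call with a gripper value outside its range is refused whole. The fingers move at their own pace and stop on an object; FORCE is the grip in N (left out, the last holds). Time passes only in rows, so rows that do not move let the fingers close. It gives the time, the measured TCP pose, the force and the opening at its end, in the units of the state.
- monitor.get_state(): the state, without advancing time (a new reading comes with each control period).
- eyes.get_image(name): name is "scene" or "top" or "wrist"; returns a dict with "color" (480x640x3 uint8, red, green, blue), "range_z" (480x640 float32, m along the optical axis (not along the pixel's ray), 0 where there is no reading), "fx", "fy", "cx", "cy" (pixels), "world_to_cam" (4x4, takes a point from world to camera coordinates). Camera axes: x right, y up, looking along -z (the intrinsics and any distortion apply to the point x, -y, -z); pixel columns grow to the right and rows downward; lengths in m; the calibration is good to about 2 mm. A picture is of the moment at which its call begins.
- order.close_job(): hands the job in, once; it reports no verdict.
The state is a dict: "time": time; "joint_positions": joint angles; "qd": joint speeds; "joint_torque": joint torques, N m; "position": TCP position; "tool_rot": TCP orientation; "ft_force": force on the tool from outside, world axes, zero at the start; "torque": the same for the moment, N m; "grip_width": opening from 0.0 (shut) to 1.0 (fully open).
Only numpy, scipy, OpenCV 4.12 (cv2) and the standard library are available. Lean on these libraries where they do the work, as an engineer would, in place of code of your own. Each camera call takes 0.05 s, during which the arm holds its last target.

## Working session

There is one attempt and no reset: what is moved stays moved. The work goes in short steps, Python scripts to look and compute and a shell command to move; the robot and the scene stay as the last step left them, time stands still between calls to the robot, and variables do not carry over. Pictures are saved under pics/ and viewed, and the job is handed in when it is done.

```bash
mkdir -p pics; python3 - <<'E'
from bench import monitor, eyes
import cv2,numpy as np
s=monitor.get_state()
for k,v in s.items(): print(k,np.round(v,4))
for n in("scene","top","wrist"):
    d=eyes.get_image(n); cv2.imwrite(f"pics/{n}0.png",d["color"][:,:,::-1])
    np.savez(f"{n}0.npz",**d)
    print(n,d["fx"],d["fy"],d["cx"],d["cy"],[k for k in d]); print(np.round(d["world_to_cam"],4))
E
```

```text
time 0.0
joint_positions [-1.1389  0.3218 -0.0701  1.4516  0.0226  1.3708 -0.0569]
qd [ 0.0001 -0.0002  0.0014 -0.0009 -0.0014  0.0018  0.0002]
joint_torque [-9.00000e-04 -4.91293e+01 -4.04200e-01 -3.12533e+01 -6.39000e-02
  4.38000e-02  2.00000e-04]
position [0.2636 0.5936 0.2215]
tool_rot [-6.515e-01 -3.073e+00  2.900e-03]
ft_force [-0.2821 -0.4774  0.2062]
torque [-0.027   0.0328  0.0153]
grip_width 1.0009
scene 558.011109057371 558.011109057371 320.8839926360296 241.81409384703807 ['color', 'range_z', 'fx', 'fy', 'cx', 'cy', 'world_to_cam']
[[ 0.9083  0.4184 -0.0063 -0.4804]
 [-0.3683  0.8066  0.4624  0.1428]
 [ 0.1986 -0.4176  0.8867 -1.203 ]
 [ 0.      0.      0.      1.    ]]
top 569.9794788987466 569.9794788987466 316.8786680854243 236.83896544969926 ['color', 'range_z', 'fx', 'fy', 'cx', 'cy', 'world_to_cam']
[[ 0.0297 -0.9996  0.0022 -0.015 ]
 [ 0.9785  0.0295  0.2041 -0.5548]
 [-0.2041 -0.0039  0.9789 -0.9599]
 [ 0.      0.      0.      1.    ]]
wrist 352.5369849125996 352.5369849125996 323.401640057717 234.44918393886147 ['color', 'range_z', 'fx', 'fy', 'cx', 'cy', 'world_to_cam']
[[ 0.4073  0.9133 -0.003  -0.6483]
 [-0.879   0.3911 -0.2727  0.0322]
 [-0.2479  0.1137  0.9621 -0.3918]
 [ 0.      0.      0.      1.    ]]
```

View pics/scene0.png

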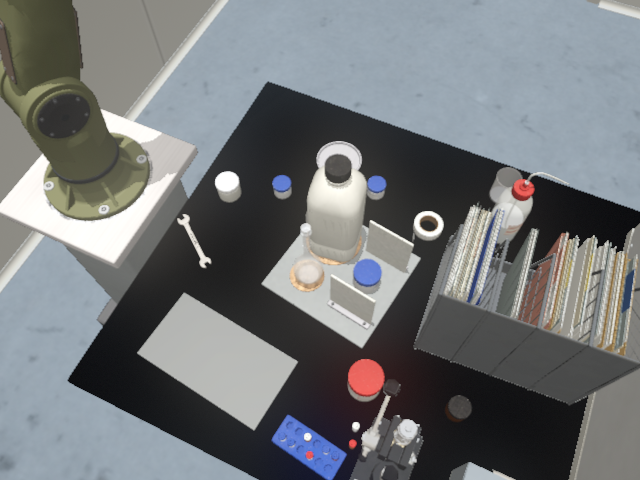

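View pics/top0.png

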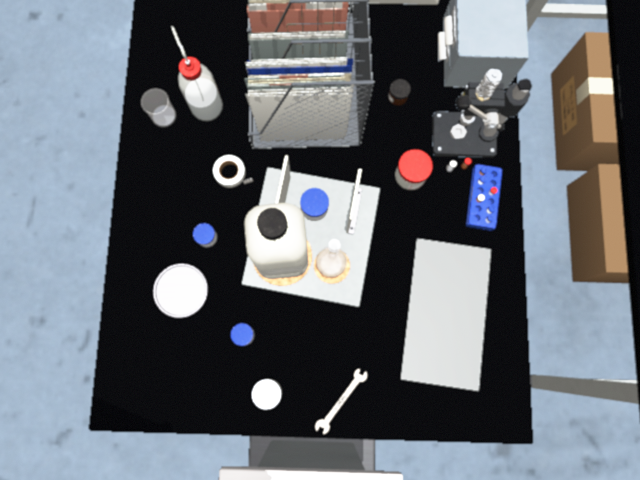

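View pics/wrist0.png

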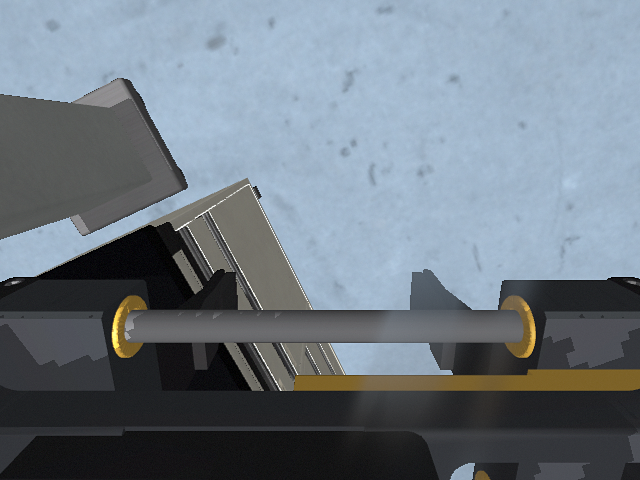

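The scene view shows the tall bottle (340,210) and the flask (306,255) in front of the jar (367,272). The mat is at (218,360) and the dish at (340,158). In the top view they sit at bottle cap (272,222), flask (331,260), jar (315,203), mat (446,314), dish (180,291) and red pot (413,170). The blue jars at (204,235) and (241,335) are smaller decoys. Next I'll enlarge the view and measure.

```bash
cat > h.py <<'E'
import numpy as np, cv2
from scipy.spatial.transform import Rotation as Rn
def load(n): return dict(np.load(n,allow_pickle=True))
def ray(d,u,v):
    M=d["world_to_cam"];R=M[:3,:3];t=M[:3,3]
    r=np.array([(u-d["cx"])/d["fx"],-(v-d["cy"])/d["fy"],-1.0])
    return -R.T@t, R.T@r
def onz(d,u,v,z):
    o,r=ray(d,u,v); return o+r*(z-o[2])/r[2]
def proj(d,p):
    M=d["world_to_cam"];c=M[:3,:3]@np.asarray(p)+M[:3,3]
    return np.array([d["cx"]+d["fx"]*c[0]/-c[2], d["cy"]-d["fy"]*c[1]/-c[2]])
def tri(d1,p1,d2,p2):
    o1,r1=ray(d1,*p1);o2,r2=ray(d2,*p2)
    A=np.stack([r1,-r2],1);s=np.linalg.lstsq(A,o2-o1,rcond=None)[0]
    a=o1+s[0]*r1;b=o2+s[1]*r2
    return (a+b)/2,np.linalg.norm(a-b)
def cloud(d):
    z=d["range_z"];v,u=np.mgrid[:480,:640]
    c=np.stack([(u-d["cx"])/d["fx"]*z,-(v-d["cy"])/d["fy"]*z,-z],-1)
    M=d["world_to_cam"];w=(c-M[:3,3])@M[:3,:3]
    w[z<=0]=np.nan
    return w
E
python3 - <<'E'
from h import *
for n,(a,b,c,e) in dict(top=(150,360,140,320),scene=(250,430,130,360)).items():
    i=cv2.imread(f"pics/{n}0.png")[c:e,a:b]
    k=min(800/i.shape[1],600/i.shape[0]);cv2.imwrite(f"pics/{n}0z.png",cv2.resize(i,None,fx=k,fy=k,interpolation=cv2.INTER_CUBIC));print(n,k)
E
```

```text
top 3.3333333333333335
scene 2.608695652173913
```

View pics/top0z.png

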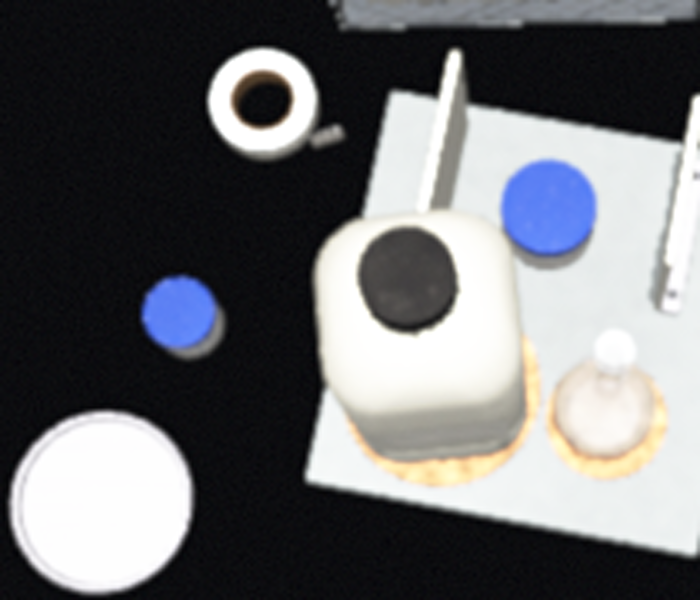

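View pics/scene0z.png

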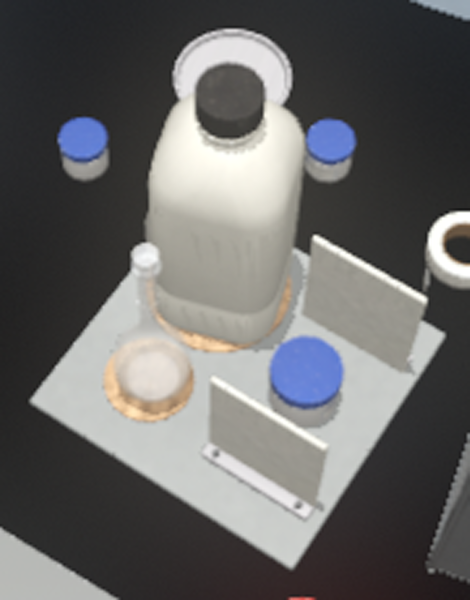

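The crops show the bottle's cap, the flask rim, the jar lid and both cork discs clearly. Next I'll measure them on planes at known heights, cross-checked between the two views.

```bash
python3 - <<'E'
from h import *
T=load("top0.npz");S=load("scene0.npz")
def hsv(d): return cv2.cvtColor(d["color"],cv2.COLOR_RGB2HSV)
def blobs(m,mn=40):
    n,l,st,c=cv2.connectedComponentsWithStats(m.astype(np.uint8))
    return [(c[i],st[i][4],l==i) for i in range(1,n) if st[i][4]>mn]
# plate corners
px=np.array([[266.4,167],[241.5,284.6],[358.5,306.5],[380,185]],np.float32)
g=cv2.cvtColor(T["color"],cv2.COLOR_RGB2GRAY)
px=cv2.cornerSubPix(g,px.reshape(-1,1,2),(4,4),(-1,-1),(3,50,0.01)).reshape(-1,2)
C=np.array([onz(T,*p,0.006) for p in px]);print("plate px",px,"\n",C.round(4),"sides",[np.linalg.norm(C[i]-C[(i+1)%4]).round(4) for i in range(4)])
xd=((C[0]-C[1])+(C[3]-C[2]));xd/=np.linalg.norm(xd);cen=C.mean(0)
yaw=np.arctan2(xd[1],xd[0]);print("stall yaw",np.degrees(yaw))
yd=np.array([-xd[1],xd[0],0]);O=cen+0.05*xd;print("stall origin",O.round(4))
for s in(1,-1): print("disc",s,(O-.1*xd+s*.047*yd).round(4))
# blue lids
for nm,d in(("top",T),("scene",S)):
    h=hsv(d)
    m=(h[...,0]>105)&(h[...,0]<125)&(h[...,1]>130)&(h[...,2]>90)
    for c,a,_ in blobs(m,80): print(nm,"blue",c.round(1),a,onz(d,*c,0.056).round(4))
    m=((h[...,0]<5)|(h[...,0]>175))&(h[...,1]>150)&(h[...,2]>120)
    for c,a,_ in blobs(m,200): print(nm,"red",c.round(1),a,onz(d,*c,0.059).round(4))
    m=(h[...,0]>8)&(h[...,0]<22)&(h[...,1]>60)&(h[...,2]>150)
    for c,a,mm in blobs(m,100):
        cn=np.argwhere(mm)[:,::-1].astype(np.float32); W=np.array([onz(d,*p,.009) for p in cn])
        (x,y),r=cv2.minEnclosingCircle((W[:,:2]*1000).astype(np.float32)); print(nm,"cork",c.round(1),a,"circle",x/1000,y/1000,r)
# black cap, seeded
for nm,d,box in(("top",T,(255,290,205,242)),("scene",S,(322,356,152,184))):
    g=cv2.cvtColor(d["color"],cv2.COLOR_RGB2GRAY);m=np.zeros(g.shape,bool);a,b,c,e=box;m[c:e,a:b]=g[c:e,a:b]<95
    for c,a,mm in blobs(m,200):
        w=cloud(d)[mm];print(nm,"cap",c.round(1),a,onz(d,*c,.267).round(4),"depth med",np.nanmedian(w,0).round(4),"zmax",np.nanpercentile(w[:,2],95))
        top=mm&(np.abs(cloud(d)[...,2]-.267)<.008)
        W=cloud(d)[top];(x,y),r=cv2.minEnclosingCircle((W[:,:2]*1000).astype(np.float32));print("  top circle",x,y,r)
E
```

```text
plate px [[266.93826 166.85265]
 [240.94913 283.58502]
 [358.63846 306.4431 ]
 [379.72128 187.67215]] 
 [[ 0.7003  0.1019  0.006 ]
 [ 0.4734  0.1391  0.006 ]
 [ 0.4379 -0.0785  0.006 ]
 [ 0.6652 -0.1154  0.006 ]] sides [np.float64(0.23), np.float64(0.2205), np.float64(0.2303), np.float64(0.2202)]
stall yaw -9.267104221882073
stall origin [0.6186 0.0037 0.006 ]
disc 1 [0.5274 0.0662 0.006 ]
disc -1 [ 0.5123 -0.0266  0.006 ]
top blue [302.8  69.4] 546 [0.8797 0.038  0.056 ]
top blue [484.  196.7] 1677 [ 0.6388 -0.2994  0.056 ]
top blue [314.1 202. ] 597 [0.6194 0.0086 0.056 ]
top blue [202.9 233. ] 383 [0.5561 0.2055 0.056 ]
top blue [240.8 333.8] 414 [0.3805 0.1277 0.056 ]
top red [189.6  67.4] 339 [0.8757 0.2527 0.059 ]
top red [415.1 165.3] 925 [ 0.6937 -0.1741  0.059 ]
top cork [597.9  54.9] 998 circle 0.955537353515625 -0.5515122680664063 52.954978942871094
top cork [602.7 117.6] 1104 circle 0.8210031127929688 -0.5515322875976563 54.21503829956055
top cork [612.2 218.1] 2205 circle 0.620632568359375 -0.555977783203125 105.73759460449219
top cork [287.4 272.6] 214 circle 0.52212408
[... 342 characters left out ...]
.056 ]
scene blue [309.2 447.7] 2171 [ 0.655  -0.3175  0.056 ]
scene red [523.2 190.7] 273 [0.8354 0.2966 0.059 ]
scene red [365.6 377.2] 862 [ 0.6936 -0.1766  0.059 ]
scene cork [329.8 261. ] 117 circle 0.5421949462890625 0.023497501373291017 26.34537696838379
scene cork [304.7 282.7] 295 circle 0.5118400268554687 -0.0295634765625 32.96072006225586
top cap [272.  223.7] 691 [0.5283 0.0647 0.267 ] depth med [0.528  0.0648 0.2676] zmax 0.2698720659780797
  top circle 529.6419677734375 65.4748764038086 20.778154373168945
scene cap [337.7 168.6] 601 [0.5336 0.0574 0.267 ] depth med [0.5333 0.0586 0.2667] zmax 0.26924409951691947
  top circle 530.733154296875 63.17676544189453 21.251928329467773
```

```bash
python3 - <<'E'
from h import *
T=load("top0.npz");S=load("scene0.npz")
# mat: gray region rect
for nm,d,seed in(("top",T,(446,314)),("scene",S,(218,360))):
    c=d["color"].copy();m=np.zeros((482,642),np.uint8)
    cv2.floodFill(c,m,seed,0,(12,)*3,(12,)*3,cv2.FLOODFILL_FIXED_RANGE|4);mm=m[1:-1,1:-1].astype(bool)
    W=np.array([onz(d,*p,.003)[:2] for p in np.argwhere(mm)[:,::-1]]).astype(np.float32)*1000
    print(nm,"mat",mm.sum(),cv2.minAreaRect(W))
for nm,d,box in(("top",T,(148,212,258,322)),("scene",S,(315,365,135,180))):
    g=d["color"].min(2);a,b,c,e=box;m=np.zeros(g.shape,bool);m[c:e,a:b]=g[c:e,a:b]>110
    if nm=="scene": m[150:,:]=False
    W=np.array([onz(d,*p,.010)[:2] for p in np.argwhere(m)[:,::-1]]).astype(np.float32)*1000
    print(nm,"dish",cv2.minEnclosingCircle(W))
# flask rim
for nm,d,box in(("top",T,(320,345,232,256)),("scene",S,(298,315,218,238))):
    g=d["color"].min(2);a,b,c,e=box;w=cloud(d)
    print(nm);print(g[c:e,a:b])
    ww=w[c:e,a:b].reshape(-1,3);k=ww[:,2]>.12;print("pts above .12",k.sum(),np.nanmedian(ww[k],0) if k.any() else 0)
w=cloud(T)
for nm,(a,b,c,e) in dict(rack=(245,375,0,150),micro=(430,530,60,160),rackblue=(470,500,165,230),mug=(210,250,150,190),bottle2=(170,225,50,125),jars=(190,220,220,250),cup=(250,285,378,412),glass=(140,180,85,130)).items():
    q=w[c:e,a:b].reshape(-1,3);q=q[q[:,2]>.02];print(nm,np.nanpercentile(q,[1,99],axis=0).round(3).tolist())
E
```

```text
top mat 10511 ((432.0935974121094, -239.81333923339844), (136.79408264160156, 256.7732238769531), 83.30970764160156)
scene mat 10561 ((431.591796875, -241.03762817382812), (138.70025634765625, 257.17523193359375), 83.31101989746094)
top dish ((458.001708984375, 249.59225463867188), 50.520137786865234)
scene dish ((445.97711181640625, 272.3197021484375), 40.417179107666016)
top
[[232 232 232 232 233 233 233 234 233 233 232 232 230 231 231 232 233 234
  233 232 231 231 231 232 232]
 [232 232 233 233 233 233 233 233 233 232 232 231 231 230 231 232 233 234
  234 233 233 232 232 233 233]
 [232 231 231 232 232 233 233 232 232 231 231 231 231 231 232 232 233 234
  234 234 233 234 234 235 235]
 [232 231 231 232 232 232 232 231 231 231 230 231 232 232 232 232 232 233
  234 234 234 235 235 236 236]
 [231 230 231 231 232 232 232 231 230 230 230 231 232 233 233 232 232 232
  233 234 235 235 236 236 236]
 [231 231 231 232 232 232 232 232 231 230 230 232 233 233 233 232 231 232
  232 234 235 235 235 235 236]
 [232 231 232 233 233 234 234 233 232 231 231 234 238 240 240 238 235 233
  232 233 234 23
[... 3061 characters left out ...]
139 141]
 [ 82 175 203 201 212 201 190 192 190 186 175 168 154 138 136 138 140]
 [167 201 207 202 194 182 175 177 178 171 162 151 137 133 136 137 139]
 [199 206 206 205 193 178 173 171 163 160 158 149 135 131 134 137 138]]
pts above .12 206 [ 0.51190288 -0.02652554  0.18638597]
rack [[0.742, -0.072, 0.026], [0.959, 0.13, 0.266]]
micro [[0.728, -0.362, 0.02], [0.896, -0.211, 0.252]]
rackblue [[0.593, -0.338, 0.02], [0.709, -0.282, 0.04]]
mug [[0.661, 0.145, 0.02], [0.716, 0.202, 0.026]]
bottle2 [[0.791, 0.197, 0.021], [0.84, 0.288, 0.195]]
jars [[0.542, 0.191, 0.021], [0.578, 0.227, 0.041]]
cup [[0.259, 0.058, 0.034], [0.305, 0.104, 0.051]]
glass [[0.777, 0.287, 0.021], [0.826, 0.335, 0.072]]
```

```bash
cat >> h.py <<'E'
from bench import monitor
yaw=np.radians(-9.27)
def goto(p,heading=None,n=None):
    """print tool-axis shift to world p and turn (deg, tool axes) to tool-y heading (deg), pointing down"""
    s=monitor.get_state();R=Rn.from_rotvec(s["tool_rot"]);P=np.array(s["position"])
    hy=np.degrees(np.arctan2(*R.as_matrix()[[1,0],1]))
    print("t",round(s["time"],2),"pos",P.round(4),"heading",hy.round(2),"tilt",np.degrees(np.arccos(-R.as_matrix()[2,2])).round(2),"grip",round(s["grip_width"],3),"F",np.round(s["ft_force"],1),"q",np.round(s["joint_positions"],2))
    if p is not None: print("  shift",R.inv().apply(np.array(p)-P).round(4))
    if heading is not None:
        h=np.radians(heading);y=np.array([np.cos(h),np.sin(h),0]);z=np.array([0,0,-1]);x=np.cross(y,z)
        G=Rn.from_matrix(np.stack([x,y,z],1));print("  turn",np.degrees((R.inv()*G).as_rotvec()).round(2),"shift in turned axes",(G.inv().apply(np.array(p)-P).round(4) if p is not None else ""))
E
python3 - <<'E'
from h import *
T=load("top0.npz");S=load("scene0.npz")
O=np.array([.6186,.0037]);ex=np.array([np.cos(yaw),np.sin(yaw)]);ey=np.array([-ex[1],ex[0]])
print("flask rim top",onz(T,334.0,243.3,.199).round(4))
B=O-.1*ex+.047*ey
for d in(T,S):
    w=cloud(d).reshape(-1,3);w=w[np.isfinite(w[:,0])]
    q=(w[:,:2]-B)@np.stack([ex,ey],1)
    k=np.hypot(*q.T)<.075
    for z in range(130,265,15):
        m=k&(abs(w[:,2]-z/1000)<.007)
        if m.sum()>5: print(z,m.sum(),"x",np.percentile(q[m,0],[2,98]).round(4),"y",np.percentile(q[m,1],[2,98]).round(4))
goto([.512,-.026,.33],-9.3)
w=load("wrist0.npz")["world_to_cam"];print("cam in tool",(Rn.from_rotvec(monitor.get_state()["tool_rot"]).inv().apply(-w[:3,:3].T@w[:3,3]-np.array(monitor.get_state()["position"]))).round(3))
E
```

```text
flask rim top [ 0.5161 -0.0254  0.199 ]
130 77 x [-0.0507  0.0709] y [-0.0503  0.0289]
145 100 x [-0.0509 -0.0139] y [-0.0511  0.0207]
160 77 x [-0.0482 -0.0147] y [-0.0508  0.0292]
175 80 x [-0.0481 -0.0137] y [-0.0508  0.0224]
190 241 x [-0.0472  0.0485] y [-0.0505  0.0503]
205 801 x [-0.0434  0.049 ] y [-0.0464  0.0465]
220 1075 x [-0.0348  0.0411] y [-0.0377  0.0386]
235 302 x [-0.0235  0.0249] y [-0.0258  0.0272]
250 46 x [-0.018   0.0074] y [-0.0208  0.0148]
130 229 x [-0.0335  0.068 ] y [-0.0532  0.023 ]
145 217 x [-0.0288  0.0546] y [-0.0533  0.0205]
160 224 x [-0.0239  0.0541] y [-0.0533  0.021 ]
175 228 x [-0.0226  0.0546] y [-0.053   0.0194]
190 335 x [-0.0289  0.0541] y [-0.0526  0.0288]
205 648 x [-0.0414  0.0502] y [-0.0491  0.0403]
220 746 x [-0.0338  0.041 ] y [-0.0399  0.0318]
235 283 x [-0.0206  0.0291] y [-0.0273  0.0169]
250 107 x [-0.0131  0.024 ] y [-0.0231  0.0051]
t 0.15 pos [0.2636 0.5937 0.2217] heading 66.07 tilt 0.08 grip 1.004 F [-0.2  0.5  0.9] q [-1.14  0.32 -0.07  1.45  0.02  1.37 -0.06]
  shift [-0.4784 -0.4658 -0.1076]
  turn [-7.000e-02  6.000e-02  7.537e+01] shift in turned axes [-0.5714  0.3453 -0.1083]
cam in tool [ 0.075 -0.    -0.162]
```

```bash
python3 -m pendant '[[[0,0,0],[0,0,-0.05],-1],[[0,0,0],[0,0,-0.058],-1],[[0,0,0],[-0.034,-0.033,0],-1],[[0,0,0],[-0.034,-0.033,0],-1],[[0,0,0],[-0.034,-0.033,0],-1],[[0,0,0],[-0.034,-0.033,0],-1],[[0,0,0],[-0.034,-0.033,0],-1],[[0,0,0],[-0.034,-0.033,0],-1]]' 12
python3 -m pendant '[[[0,0,0],[-0.034,-0.033,0],-1],[[0,0,0],[-0.034,-0.033,0],-1],[[0,0,0],[-0.034,-0.033,0],-1],[[0,0,0],[-0.034,-0.033,0],-1],[[0,0,0],[-0.034,-0.033,0],-1],[[0,0,0],[-0.034,-0.033,0],-1],[[0,0,0],[-0.034,-0.033,0],-1],[[0,0,0],[-0.034,-0.033,0],-1]]'
python3 -m pendant '[[[0,0,9.4],[0,0,0],-1],[[0,0,9.4],[0,0,0],-1],[[0,0,9.4],[0,0,0],-1],[[0,0,9.4],[0,0,0],-1],[[0,0,9.4],[0,0,0],-1],[[0,0,9.4],[0,0,0],-1],[[0,0,9.4],[0,0,0],-1],[[0,0,9.6],[0,0,0],-1]]'
python3 - <<'E'
from h import *
goto([.513,-.026,.155],-9.3)
from bench import eyes
for n in("wrist","top"):
    d=eyes.get_image(n);cv2.imwrite(f"pics/{n}1.png",d["color"][:,:,::-1]);np.savez(f"{n}1.npz",**d)
E
```

```text
time: 1.15
position: [0.3702, 0.3287, 0.3304]
tool_rot: [-0.652, -3.073, 0.0]
ft_force: [0.2, 0.0, 1.1]
grip_width: 1.002
time: 2.15
position: [0.5116, -0.0227, 0.3305]
tool_rot: [0.651, 3.073, 0.001]
ft_force: [0.4, 1.0, -0.1]
grip_width: 1.004
time: 3.15
position: [0.5111, -0.0213, 0.3303]
tool_rot: [-2.4, -2.026, 0.001]
ft_force: [0.6, -0.2, -0.2]
grip_width: 0.996
t 3.15 pos [ 0.5111 -0.0213  0.3303] heading -9.65 tilt 0.03 grip 0.996 F [ 0.6 -0.2 -0.2] q [-0.53 -0.02  0.52  1.63  0.01  1.54 -0.19]
  shift [-0.0043  0.0027  0.1753]
  turn [-0.03  0.   -0.35] shift in turned axes [-0.0043  0.0026  0.1753]
```

View pics/wrist1.png

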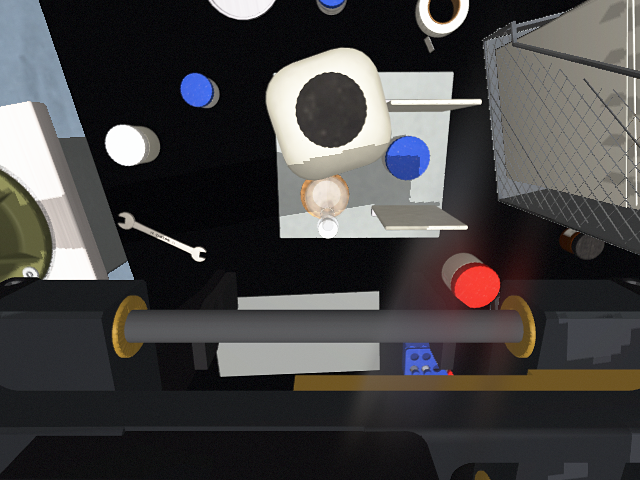

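The wrist view shows the flask rim at (328,227), the bottle cap at (331,109) and the jar at (408,157). I'll triangulate the rim and the cap.

```bash
python3 - <<'E'
from h import *
T=load("top0.npz");W=load("wrist1.npz");S=load("scene0.npz")
print("rim",onz(W,328,226,.199).round(4),tri(T,(334.2,243),W,(328,226)),onz(S,305.5,228.5,.199).round(4))
print("cap",onz(W,331.5,109.5,.267).round(4),"jar",onz(W,408,157,.056).round(4))
w=cloud(W)[215:240,315:340].reshape(-1,3);w=w[w[:,2]>.19];print(len(w),w.mean(0))
i=cv2.imread("pics/wrist1.png")[160:250,280:380];cv2.imwrite("pics/w1z.png",cv2.resize(i,None,fx=6,fy=6,interpolation=cv2.INTER_CUBIC))
E
```

```text
rim [ 0.5143 -0.0234  0.199 ] (array([ 0.51545324, -0.02461221,  0.19889789]), np.float64(0.0032091685026715004)) [ 0.5158 -0.0286  0.199 ]
cap [0.5307 0.0655 0.267 ] jar [0.6195 0.0084 0.056 ]
323 [ 0.51368969 -0.0250877   0.19881668]
```

View pics/w1z.png

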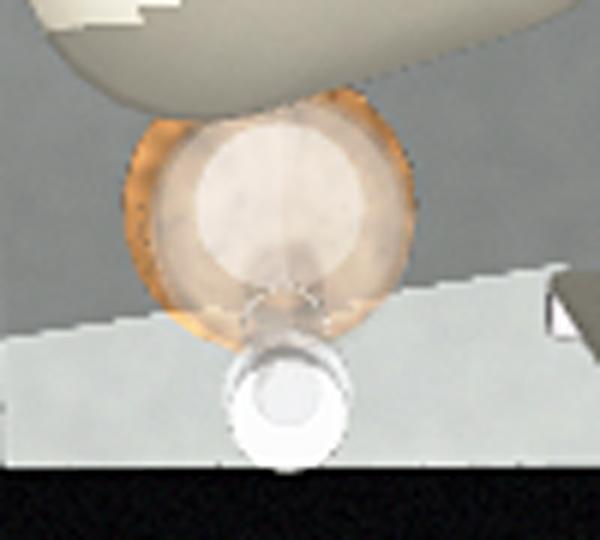

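The crop shows the flask standing straight, with its rim at about (328,226). The estimates agree to about 2 mm, so I take (0.5145,-0.025). Descending to the neck now.

```bash
python3 -m pendant '[[[0,0,-0.3],[-0.0036,0.004,0],-1],[[0,0,0],[0,0,0.04],-1],[[0,0,0],[0,0,0.04],-1],[[0,0,0],[0,0,0.04],-1],[[0,0,0],[0,0,0.03],-1],[[0,0,0],[0,0,0.018],-1],[[0,0,0],[0,0,0.010],-1],[[0,0,0],[0,0,0],-1]]'
python3 - <<'E'
from h import *
goto([.5145,-.0255,.152],-9.3)
from bench import eyes
for n in("wrist","top"):
    d=eyes.get_image(n);cv2.imwrite(f"pics/{n}2.png",d["color"][:,:,::-1]);np.savez(f"{n}2.npz",**d)
E
```

```text
time: 4.25
position: [0.5149, -0.0256, 0.1526]
tool_rot: [2.389, 2.04, -0.0]
ft_force: [-0.2, 0.2, -0.5]
grip_width: 1.002
t 4.25 pos [ 0.5149 -0.0256  0.1526] heading -9.01 tilt 0.01 grip 1.002 F [-0.2  0.2 -0.5] q [-0.51  0.08  0.53  1.89 -0.04  1.18 -0.12]
  shift [ 0.     -0.0004  0.0006]
  turn [0.   0.01 0.29] shift in turned axes [ 0.     -0.0004  0.0006]
```

View pics/wrist2.png

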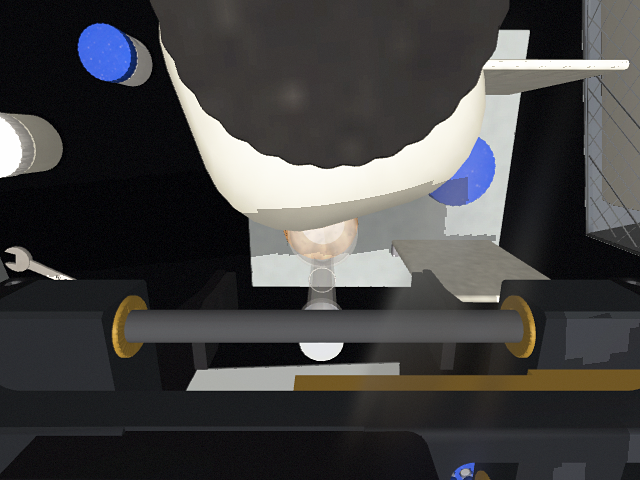

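The neck is centred between the fingers at about (321,320). Closing now with 12 N.

```bash
python3 -m pendant '[[[0,0,0],[0,0,0],1],[[0,0,0],[0,0,0],1],[[0,0,0],[0,0,0],1],[[0,0,0],[0,0,0],1],[[0,0,0],[0,0,0],1],[[0,0,0],[0,0,0],1]]' 12
python3 - <<'E'
from h import *
goto([.5145,-.0255,.22],-9.3)
E
```

```text
time: 5.1
position: [0.5147, -0.0255, 0.1526]
tool_rot: [-2.39, -2.039, -0.0]
ft_force: [-0.4, 0.5, 0.4]
grip_width: 0.4
t 5.1 pos [ 0.5147 -0.0255  0.1526] heading -9.04 tilt 0.0 grip 0.4 F [-0.4  0.5  0.4] q [-0.51  0.08  0.53  1.89 -0.04  1.18 -0.12]
  shift [-0.     -0.0002 -0.0674]
  turn [ 0.   -0.    0.26] shift in turned axes [-0.     -0.0002 -0.0674]
```

```bash
python3 -m pendant '[[[0,0,0],[0,0,0],1],[[0,0,0],[0,0,0],1],[[0,0,0],[0,0,0],1],[[0,0,0],[0,0,0],1]]' 12
python3 -m pendant '[[[0,0,0],[0,0,0],1],[[0,0,0],[0,0,-0.01],1],[[0,0,0],[0,0,-0.02],1],[[0,0,0],[0,0,-0.03],1]]' 12
python3 - <<'E'
from h import *
goto([.377,-.2335,.22],-9.3)
from bench import eyes
for n in("scene","top"):
    d=eyes.get_image(n);cv2.imwrite(f"pics/{n}3.png",d["color"][:,:,::-1]);np.savez(f"{n}3.npz",**d)
E
```

```text
time: 5.6
position: [0.5147, -0.0255, 0.1525]
tool_rot: [-2.389, -2.039, 0.0]
ft_force: [-0.1, 0.1, -0.6]
grip_width: 0.157
time: 6.1
position: [0.5142, -0.0255, 0.2131]
tool_rot: [-2.389, -2.039, 0.002]
ft_force: [0.1, 0.4, -0.6]
grip_width: 0.155
t 6.1 pos [ 0.5142 -0.0255  0.2131] heading -9.04 tilt 0.07 grip 0.155 F [ 0.1  0.4 -0.6] q [-0.52  0.03  0.53  1.81 -0.02  1.3  -0.14]
  shift [-0.227  -0.1028 -0.0067]
  turn [-0.07  0.02  0.26] shift in turned axes [-0.2274 -0.1018 -0.0069]
```

View pics/scene3.png

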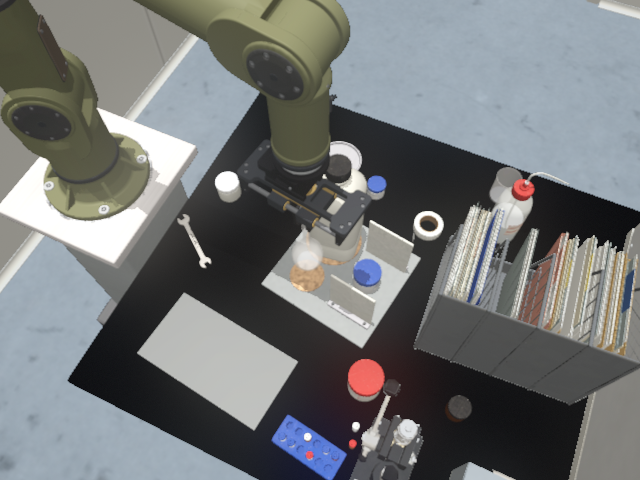

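The flask hangs upright at (308,258), clear of its disc. Carrying it to the front half of the mat.

```bash
python3 -m pendant '[[[0,0,0],[-0.038,-0.017,0],1],[[0,0,0],[-0.038,-0.017,0],1],[[0,0,0],[-0.038,-0.017,0],1],[[0,0,0],[-0.038,-0.017,0],1],[[0,0,0],[-0.038,-0.017,0],1],[[0,0,0],[-0.037,-0.018,0],1],[[0,0,0],[0,0,0.02],1],[[0,0,0],[0,0,0],1]]'
python3 - <<'E'
from h import *
goto([.377,-.2335,.1475],-9)
from bench import eyes
for n in("scene","top"):
    d=eyes.get_image(n);cv2.imwrite(f"pics/{n}4.png",d["color"][:,:,::-1]);np.savez(f"{n}4.npz",**d)
E
```

```text
time: 7.2
position: [0.3761, -0.2331, 0.1913]
tool_rot: [-2.389, -2.037, 0.001]
ft_force: [-0.3, 1.1, -0.8]
grip_width: 0.153
t 7.2 pos [ 0.3761 -0.2331  0.1913] heading -9.09 tilt 0.16 grip 0.153 F [-0.3  1.1 -0.8] q [-0.32 -0.18  0.75  2.    0.13  1.28  0.22]
  shift [-0.0002  0.0011  0.0438]
  turn [-0.14 -0.06 -0.09] shift in turned axes [-0.0002  0.001   0.0438]
```

View pics/scene4.png

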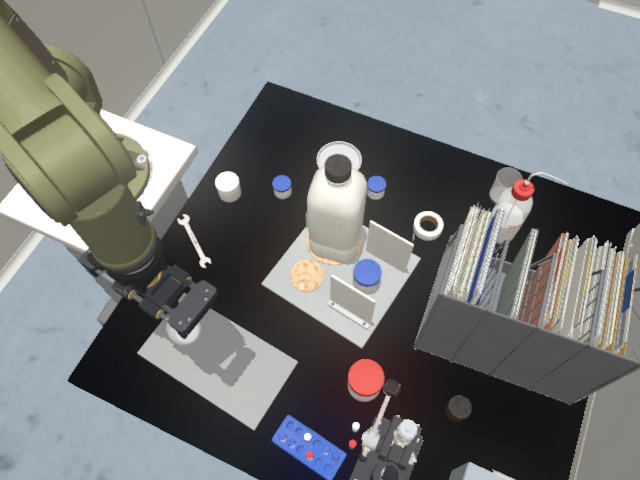

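The flask bulb is at (184,330), over the mat. Lowering, then releasing.

```bash
python3 -m pendant '[[[0,0,0],[0,0,0.02],1],[[0,0,0],[0,0,0.012],1],[[0,0,0],[0,0,0.007],1],[[0,0,0],[0,0,0.004],1],[[0,0,0],[0,0,0.001],1],[[0,0,0],[0,0,0],1]]'
python3 - <<'E'
from h import *
goto([.377,-.2335,.1465],-9)
E
```

```text
time: 8.05
position: [0.3776, -0.2336, 0.1488]
tool_rot: [2.389, 2.039, 0.001]
ft_force: [0.9, -0.1, -1.1]
grip_width: 0.154
t 8.05 pos [ 0.3776 -0.2336  0.1488] heading -9.04 tilt 0.03 grip 0.154 F [ 0.9 -0.1 -1.1] q [-0.32 -0.13  0.78  2.06  0.1   1.18  0.25]
  shift [ 0.     -0.0006  0.0023]
  turn [ 0.03 -0.   -0.04] shift in turned axes [ 0.     -0.0006  0.0023]
```

```bash
python3 -m pendant '[[[0,0,0],[0,0,0.0015],1],[[0,0,0],[0,0,0],1]]'
python3 -m pendant '[[[0,0,0],[0,0,0],0.4],[[0,0,0],[0,0,0],0],[[0,0,0],[0,0,0],-0.3],[[0,0,0],[0,0,0],-0.3],[[0,0,0],[0,0,0],-0.3]]'
python3 - <<'E'
from h import *
goto([.377,-.2335,.30],-9)
from bench import eyes
for n in("scene","top"):
    d=eyes.get_image(n);cv2.imwrite(f"pics/{n}5.png",d["color"][:,:,::-1]);np.savez(f"{n}5.npz",**d)
E
```

```text
time: 8.3
position: [0.3774, -0.2335, 0.1471]
tool_rot: [2.39, 2.039, 0.0]
ft_force: [0.1, 0.2, -1.1]
grip_width: 0.157
time: 8.93
position: [0.3774, -0.2335, 0.1471]
tool_rot: [2.39, 2.039, 0.0]
ft_force: [0.2, -0.3, -0.1]
grip_width: 0.609
t 8.93 pos [ 0.3774 -0.2335  0.1471] heading -9.04 tilt 0.01 grip 0.609 F [ 0.2 -0.3 -0.1] q [-0.32 -0.13  0.78  2.06  0.1   1.18  0.25]
  shift [-0.     -0.0004 -0.1529]
  turn [ 0.01 -0.   -0.04] shift in turned axes [-1.000e-04 -4.000e-04 -1.529e-01]
```

View pics/scene5.png

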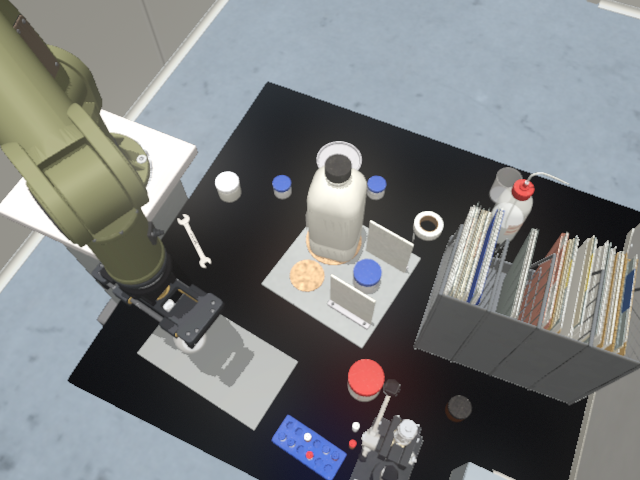

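The flask is released and standing on the mat at (192,335). Raising and moving over the bottle cap at (0.530,0.065).

```bash
python3 -m pendant '[[[0,0,0],[0,0,-0.03],-0.3],[[0,0,0],[0,0,-0.055],-1],[[0,0,0],[0,0,-0.055],-1],[[0,0,0],[0,0,-0.02],-1],[[0,0,0],[0.04,0.013,0],-1],[[0,0,0],[0.04,0.013,0],-1],[[0,0,0],[0.04,0.013,0],-1],[[0,0,0],[0.04,0.013,0],-1]]'
python3 -m pendant '[[[0,0,0],[0.04,0.013,0],-1],[[0,0,0],[0.04,0.013,0],-1],[[0,0,0],[0.04,0.013,0],-1],[[0,0,0],[0.039,0.013,0],-1],[[0,0,0],[0,0,0],-1]]'
python3 - <<'E'
from h import *
goto([.530,.065,.2485],-9)
from bench import eyes
for n in("scene","top"):
    d=eyes.get_image(n);cv2.imwrite(f"pics/{n}6.png",d["color"][:,:,::-1]);np.savez(f"{n}6.npz",**d)
E
```

```text
time: 10.02
position: [0.4544, -0.0824, 0.3071]
tool_rot: [2.39, 2.039, 0.001]
ft_force: [0.8, 0.2, 0.3]
grip_width: 0.998
time: 10.65
position: [0.5305, 0.0692, 0.306]
tool_rot: [-2.383, -2.046, 0.002]
ft_force: [-0.2, -0.7, 0.4]
grip_width: 0.995
t 10.65 pos [0.5305 0.0692 0.306 ] heading -8.69 tilt 0.09 grip 0.995 F [-0.2 -0.7  0.4] q [-0.55  0.04  0.38  1.61 -0.02  1.49 -0.32]
  shift [-0.0042  0.0002  0.0575]
  turn [-0.09  0.02  0.31] shift in turned axes [-0.0042  0.0001  0.0575]
```

View pics/scene6.png

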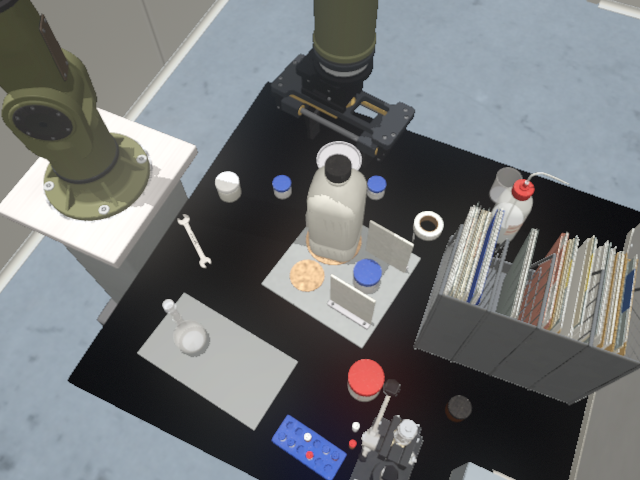

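The flask stands upright on the mat (bulb at 190,338) and the gripper is above the cap. Descending to TCP z 0.249.

```bash
python3 -m pendant '[[[0,0,0.3],[-0.0042,0,0],-1],[[0,0,0],[0,0,0.025],-1],[[0,0,0],[0,0,0.018],-1],[[0,0,0],[0,0,0.009],-1],[[0,0,0],[0,0,0.004],-1],[[0,0,0],[0,0,0.0],-1]]'
python3 - <<'E'
from h import *
goto([.530,.065,.2490],-9)
from bench import eyes
for n in("scene","wrist"):
    d=eyes.get_image(n);cv2.imwrite(f"pics/{n}7.png",d["color"][:,:,::-1]);np.savez(f"{n}7.npz",**d)
E
```

```text
time: 11.5
position: [0.5297, 0.061, 0.2513]
tool_rot: [2.395, 2.033, 0.001]
ft_force: [-0.2, -0.4, 0.8]
grip_width: 0.999
t 11.5 pos [0.5297 0.061  0.2513] heading -9.34 tilt 0.02 grip 0.999 F [-0.2 -0.4  0.8] q [-0.54  0.05  0.39  1.71 -0.02  1.38 -0.31]
  shift [ 0.004  -0.0003  0.0023]
  turn [ 0.02 -0.01 -0.34] shift in turned axes [ 0.004  -0.0003  0.0023]
```

View pics/wrist7.png

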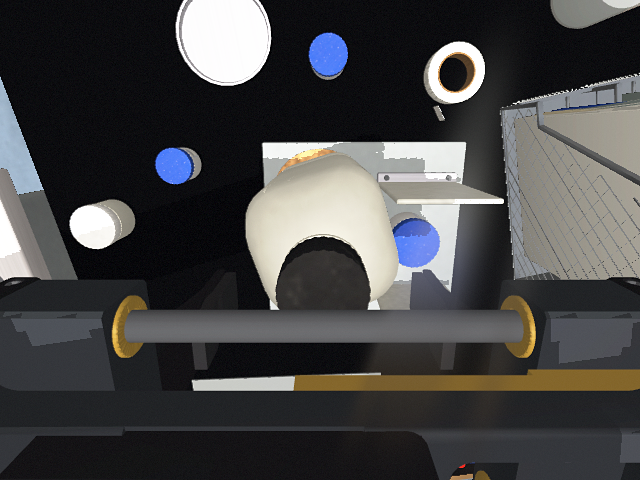

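The cap (cols 276–370, centre 323) is centred between the fingers (centre about 322). Shifting 4 mm across the pads, then gripping.

```bash
python3 -m pendant '[[[0,0,-0.3],[0.004,0,0.0018],-1],[[0,0,0],[0,0,0],-1],[[0,0,0],[0,0,0],-1]]'
python3 -m pendant '[[[0,0,0],[0,0,0],1],[[0,0,0],[0,0,0],1],[[0,0,0],[0,0,0],1],[[0,0,0],[0,0,0],1],[[0,0,0],[0,0,0],1],[[0,0,0],[0,0,0],1],[[0,0,0],[0,0,0],1],[[0,0,0],[0,0,0],1]]' 45
python3 - <<'E'
from h import *
goto([.530,.065,.2490],-9)
E
```

```text
time: 11.98
position: [0.5302, 0.0651, 0.2493]
tool_rot: [2.389, 2.04, 0.0]
ft_force: [-0.2, -0.2, -0.3]
grip_width: 1.001
time: 12.98
position: [0.5301, 0.065, 0.2493]
tool_rot: [-2.389, -2.04, -0.0]
ft_force: [0.4, 0.6, 0.7]
grip_width: 0.491
t 12.97 pos [0.5301 0.065  0.2493] heading -9.03 tilt 0.0 grip 0.491 F [0.4 0.6 0.7] q [-0.54  0.06  0.39  1.71 -0.02  1.38 -0.31]
  shift [-0.     -0.0001  0.0003]
  turn [ 0.   -0.   -0.03] shift in turned axes [-0.     -0.0001  0.0003]
```

```bash
python3 -m pendant '[[[0,0,0],[0,0,-0.004],1],[[0,0,0],[0,0,-0.010],1],[[0,0,0],[0,0,-0.013],1],[[0,0,0],[0,0,-0.013],1],[[0,0,0],[0,0,0],1]]' 45
python3 - <<'E'
from h import *
goto([.5015,-.2482,.2890],-9)
from bench import eyes
for n in("scene","top"):
    d=eyes.get_image(n);cv2.imwrite(f"pics/{n}8.png",d["color"][:,:,::-1]);np.savez(f"{n}8.npz",**d)
E
```

```text
time: 13.6
position: [0.5312, 0.0651, 0.2911]
tool_rot: [2.388, 2.038, 0.005]
ft_force: [0.1, 0.0, -6.4]
grip_width: 0.493
t 13.6 pos [0.5312 0.0651 0.2911] heading -9.04 tilt 0.2 grip 0.493 F [ 0.1  0.  -6.4] q [-0.55  0.04  0.39  1.64 -0.02  1.46 -0.31]
  shift [-0.3141  0.0199  0.0017]
  turn [ 0.18 -0.08 -0.04] shift in turned axes [-0.3141  0.0197  0.0021]
```

View pics/scene8.png

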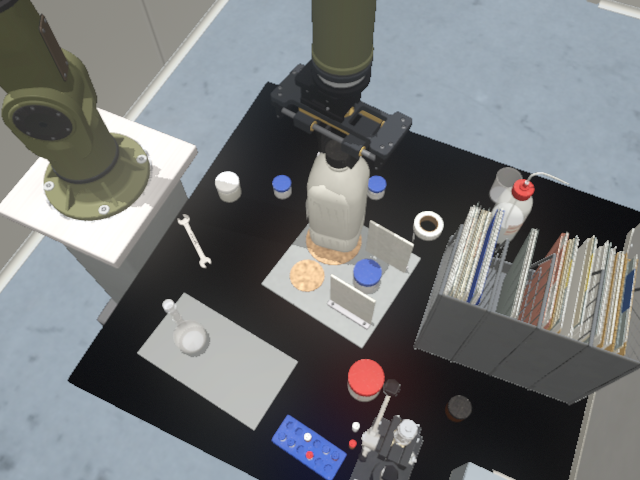

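The bottle hangs upright at (338,205); the wrist load of 6.4 N roughly matches its weight. Carrying it to the rear half of the mat.

```bash
python3 -m pendant '[[[0,0,0],[-0.01,-0.01,0],1],[[0,0,0],[-0.024,-0.01,0],1],[[0,0,0],[-0.028,0,0],1],[[0,0,0],[-0.028,0,0],1],[[0,0,0],[-0.028,0,0],1],[[0,0,0],[-0.028,0,0],1],[[0,0,0],[-0.028,0,0],1],[[0,0,0],[-0.028,0,0],1]]'
python3 -m pendant '[[[0,0,0],[-0.028,0.0,0],1],[[0,0,0],[-0.028,0.012,0],1],[[0,0,0],[-0.026,0.014,0],1],[[0,0,0],[-0.02,0.01,0],1],[[0,0,0],[-0.010,0.004,0.01],1],[[0,0,0],[0,0,0.01],1],[[0,0,0],[0,0,0],1]]'
python3 - <<'E'
from h import *
goto([.5015,-.2482,.2433],-9)
from bench import eyes
for n in("scene","top"):
    d=eyes.get_image(n);cv2.imwrite(f"pics/{n}9.png",d["color"][:,:,::-1]);np.savez(f"{n}9.npz",**d)
E
```

```text
time: 14.7
position: [0.4766, -0.1341, 0.2892]
tool_rot: [-2.391, -2.037, -0.0]
ft_force: [0.6, 0.0, -6.3]
grip_width: 0.492
time: 15.58
position: [0.4994, -0.2465, 0.2676]
tool_rot: [-2.385, -2.038, 0.001]
ft_force: [0.8, 1.3, -6.5]
grip_width: 0.494
t 15.57 pos [ 0.4994 -0.2465  0.2676] heading -8.97 tilt 0.23 grip 0.494 F [ 0.8  1.3 -6.5] q [-0.24  0.12  0.72  1.64 -0.08  1.42  0.33]
  shift [-0.0014  0.0024  0.0243]
  turn [-0.19 -0.12  0.03] shift in turned axes [-0.0013  0.0023  0.0243]
```

View pics/scene9.png

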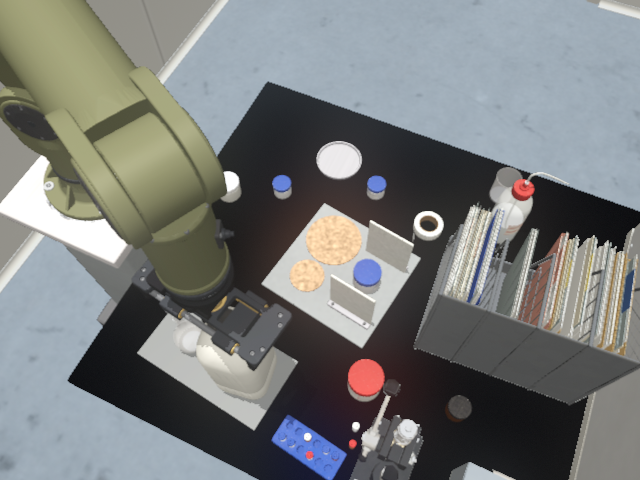

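The bottle at (235,360) is over the mat behind the flask, and the dish (339,159) and both cork discs (334,239 and 307,275) are now fully visible. Lowering.

```bash
python3 -m pendant '[[[0,0,0],[0,0.001,0.010],1],[[0,0,0],[0,0,0.007],1],[[0,0,0],[0,0,0.004],1],[[0,0,0],[0,0,0.002],1],[[0,0,0],[0,0,0],1],[[0,0,0],[0,0,0],1]]'
python3 - <<'E'
from h import *
goto([.5015,-.2482,.2433],-9)
E
```

```text
time: 16.42
position: [0.5017, -0.2485, 0.2465]
tool_rot: [2.389, 2.039, 0.0]
ft_force: [0.1, 0.4, -7.7]
grip_width: 0.494
t 16.43 pos [ 0.5017 -0.2485  0.2465] heading -9.04 tilt 0.03 grip 0.494 F [ 0.1  0.4 -7.7] q [-0.24  0.13  0.72  1.67 -0.09  1.38  0.33]
  shift [ 0.0003 -0.0003  0.0032]
  turn [ 0.03  0.   -0.04] shift in turned axes [ 0.0003 -0.0003  0.0032]
```

```bash
python3 -m pendant '[[[0,0,0],[0,0,0.002],1],[[0,0,0],[0,0,0.001],1],[[0,0,0],[0,0,0],1]]'
```

```text
time: 16.8
position: [0.5016, -0.2484, 0.2433]
tool_rot: [2.39, 2.04, 0.0]
ft_force: [-0.2, 0.6, -5.7]
grip_width: 0.493
```

```bash
python3 -m pendant '[[[0,0,0],[0,0,0.0005],1],[[0,0,0],[0,0,0.0005],1],[[0,0,0],[0,0,0],1]]'; python3 -m pendant '[[[0,0,0],[0,0,0],0.2],[[0,0,0],[0,0,0],-0.3],[[0,0,0],[0,0,0],-1],[[0,0,0],[0,0,0],-1],[[0,0,0],[0,0,0],-1]]'
```

```text
time: 17.18
position: [0.5018, -0.2486, 0.2433]
tool_rot: [2.389, 2.039, 0.001]
ft_force: [-1.3, 1.4, 4.5]
grip_width: 0.493
time: 17.8
position: [0.5016, -0.2484, 0.2421]
tool_rot: [2.389, 2.039, 0.0]
ft_force: [-0.7, 0.2, -0.1]
grip_width: 0.858
```

```bash
python3 -m pendant '[[[0,0,0],[0,0,-0.02],-1],[[0,0,0],[0,0,-0.035],-1],[[0,0,0],[0,0,-0.02],-1],[[0,0,0],[0.03,-0.005,0],-1],[[0,0,0],[0.04,-0.005,0],-1],[[0,0,0],[0.04,0,0],-1],[[0,0,0],[0.04,0,0],-1],[[0,0,0],[0,0,0],-1]]'
python3 - <<'E'
from h import *
from bench import eyes
D={}
for n in("scene","top","wrist"):
    d=eyes.get_image(n);cv2.imwrite(f"pics/{n}10.png",d["color"][:,:,::-1]);np.savez(f"{n}10.npz",**d);D[n]=d
goto([.6186,.0037,.2],-9.3)
S9=load("scene9.npz");T9=load("top9.npz")
def circ(d,m,z):
    W=np.array([onz(d,*p,z)[:2] for p in np.argwhere(m)[:,::-1]]).astype(np.float32)*1000
    (x,y),r=cv2.minEnclosingCircle(W);return round(x,1),round(y,1),round(r,1)
for nm,d in(("s9",S9),("t9",T9),("top",D["top"]),("scene",D["scene"]),("wrist",D["wrist"])):
    w=cloud(d);h=cv2.cvtColor(d["color"],cv2.COLOR_RGB2HSV)
    m=(h[...,0]>105)&(h[...,0]<125)&(h[...,1]>130)&(w[...,2]>.05)&(w[...,2]<.062)&(abs(w[...,0]-.62)<.06)&(abs(w[...,1])<.06)
    if m.sum()>50:print(nm,"jar",m.sum(),circ(d,m,.056),"depth",np.median(w[m],0).round(4))
    g=d["color"].min(2);m=(g>110)&(np.hypot(w[...,0]-.458,w[...,1]-.25)<.06)
    if m.sum()>500:print(nm,"dish",m.sum(),circ(d,m,.010))
    m=(h[...,0]>8)&(h[...,0]<22)&(h[...,1]>60)&(h[...,2]>120)
    for c,rr in(((.5274,.0662),.068),((.5123,-.0266),.04)):
        k=m&(np.hypot(w[...,0]-c[0],w[...,1]-c[1])<rr)&(w[...,2]<.03)
        if k.sum()>300:print(nm,"disc",k.sum(),circ(d,k,.009))
E
```

```text
time: 18.8
position: [0.516, -0.0944, 0.3169]
tool_rot: [-2.381, -2.047, -0.001]
ft_force: [-0.3, -0.5, -1.4]
grip_width: 1.0
t 18.95 pos [ 0.5151 -0.0999  0.3173] heading -9.12 tilt 0.04 grip 0.994 F [0.1 0.1 0.4] q [-0.43  0.01  0.58  1.62 -0.    1.51 -0.01]
  shift [0.1188 0.0857 0.1172]
  turn [0.01 0.04 0.18] shift in turned axes [0.119  0.0854 0.1173]
s9 dish 1381 (457.2, 247.5, 50.5)
s9 disc 2128 (524.9, 59.0, 60.9)
s9 disc 850 (513.4, -24.0, 37.9)
t9 jar 593 (619.5, 8.4, 25.6) depth [0.6192 0.0086 0.0568]
t9 dish 2356 (458.0, 249.6, 50.5)
t9 disc 758 (526.5, 59.5, 61.1)
top jar 590 (619.5, 8.4, 25.6) depth [0.6191 0.0086 0.0567]
top dish 2375 (457.8, 249.7, 50.6)
top disc 486 (526.4, 59.1, 60.7)
top disc 541 (513.7, -23.6, 36.7)
scene jar 287 (621.5, 6.0, 24.7) depth [0.6274 0.0061 0.0564]
scene dish 1364 (457.9, 247.6, 50.3)
scene disc 1325 (527.4, 59.5, 60.8)
scene disc 874 (511.3, -23.7, 38.1)
wrist jar 1832 (618.9, 6.9, 26.4) depth [0.6189 0.0077 0.0554]
wrist disc 4408 (526.4, 59.4, 61.3)
wrist disc 1575 (513.0, -24.3, 37.7)
```

View pics/top10.png

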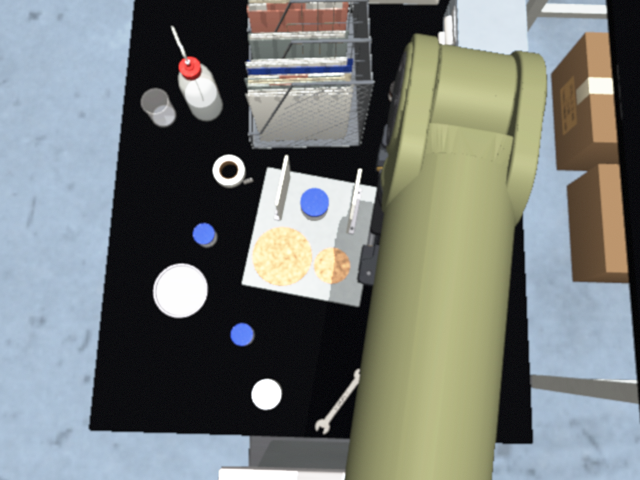

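The top view shows both cork discs empty, at (282,256) and (332,265). The jar is at (315,202), the dish at (180,291) is clear, and the arm hides the mat. I'll get the disc centres from their centroids.

```bash
python3 - <<'E'
from h import *
for f in("scene10","top10","wrist10","scene9"):
    d=load(f+".npz");h=cv2.cvtColor(d["color"],cv2.COLOR_RGB2HSV);w=cloud(d)
    m=((h[...,0]>8)&(h[...,0]<24)&(h[...,1]>50)&(h[...,2]>60)&(abs(w[...,2])<.03)).astype(np.uint8)
    m=cv2.morphologyEx(m,cv2.MORPH_OPEN,np.ones((3,3)))
    n,l,st,c=cv2.connectedComponentsWithStats(m)
    for i in range(1,n):
        if st[i][4]>300:
            W=np.array([onz(d,*p,.009)[:2] for p in np.argwhere(l==i)[:,::-1]])
            if abs(W.mean(0)-[.52,.02]).max()<.08: 
                (x,y),r=cv2.minEnclosingCircle((W*1000).astype(np.float32));print(f,st[i][4],"centroid",W.mean(0).round(4),"circle",round(x,1),round(y,1),round(r,1))
E
```

```text
scene10 1317 centroid [0.5446 0.0587] circle 527.6 64.4 55.8
scene10 870 centroid [ 0.5118 -0.0286] circle 511.6 -28.3 33.9
top10 528 centroid [ 0.5113 -0.0409] circle 512.0 -31.6 33.3
wrist10 6197 centroid [0.5277 0.0658] circle 525.9 64.9 55.9
wrist10 1943 centroid [ 0.5117 -0.0294] circle 510.8 -27.8 34.0
scene9 2131 centroid [0.527  0.0634] circle 526.6 64.5 55.8
scene9 854 centroid [ 0.512  -0.0288] circle 511.8 -28.4 33.7
```

Discs: bottle (0.527,0.065), flask (0.5117,-0.028), spacing 94 mm as it should be. Jar about (0.619,0.007). Moving above it and descending part way.

```bash
python3 -m pendant '[[[0,0,0.2],[0.0305,0.0214,0],-1],[[0,0,0],[0.0305,0.0214,0],-1],[[0,0,0],[0.0305,0.0214,0],-1],[[0,0,0],[0.0305,0.0214,0],-1],[[0,0,0],[0,0,0.05],-1],[[0,0,0],[0,0,0.05],-1],[[0,0,0],[0,0,0.05],-1],[[0,0,0],[0,0,0],-1]]'
python3 - <<'E'
from h import *
from bench import eyes
d=eyes.get_image("wrist");cv2.imwrite(f"pics/wrist11.png",d["color"][:,:,::-1]);np.savez(f"wrist11.npz",**d)
goto([.619,.007,.022],-9.3)
h=cv2.cvtColor(d["color"],cv2.COLOR_RGB2HSV);w=cloud(d)
m=(h[...,0]>105)&(h[...,0]<125)&(h[...,1]>130)&(w[...,2]>.045)&(w[...,2]<.065)&(abs(w[...,0]-.62)<.06)&(abs(w[...,1])<.06)
W=np.array([onz(d,*p,.056)[:2] for p in np.argwhere(m)[:,::-1]]);print(m.sum(),cv2.minEnclosingCircle((W*1000).astype(np.float32)))
E
```

```text
time: 19.95
position: [0.6163, 0.0063, 0.1634]
tool_rot: [-2.393, -2.03, 0.012]
ft_force: [-0.9, 0.2, -1.0]
grip_width: 1.002
t 20.0 pos [0.6185 0.0065 0.1666] heading -9.36 tilt 0.16 grip 0.996 F [ 0.3 -0.1  1. ] q [-0.47  0.31  0.51  1.62 -0.16  1.25 -0.1 ]
  shift [0.0008 0.0007 0.1446]
  turn [-0.14  0.09 -0.06] shift in turned axes [0.0006 0.0004 0.1446]
3351 ((620.1016845703125, 8.950220108032227), 26.907949447631836)
```

View pics/wrist11.png

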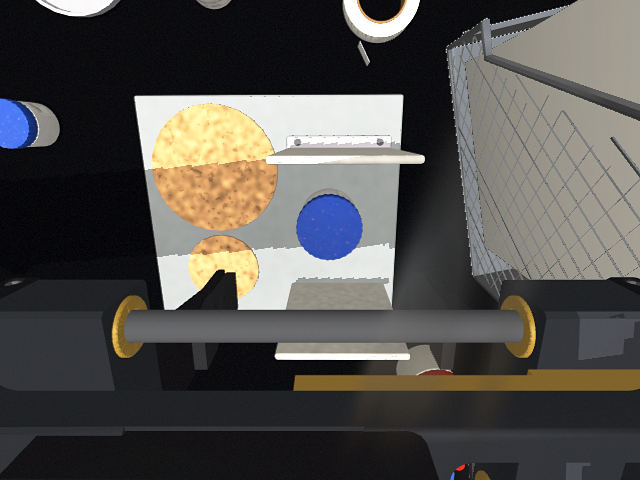

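The lid is at (329,227), midway between the panels, and nothing obstructs the fingers fore and aft. Descending.

```bash
python3 -m pendant '[[[0,0,0],[0.001,0.002,0.02],-1],[[0,0,0],[0,0,0.035],-1],[[0,0,0],[0,0,0.035],-1],[[0,0,0],[0,0,0.025],-1],[[0,0,0],[0,0,0.018],-1],[[0,0,0],[0,0,0.009],-1],[[0,0,0],[0,0,0.003],-1],[[0,0,0],[0,0,0],-1]]'
python3 - <<'E'
from h import *
from bench import eyes
d=eyes.get_image("wrist");cv2.imwrite(f"pics/wrist12.png",d["color"][:,:,::-1]);np.savez(f"wrist12.npz",**d)
goto([.620,.0075,.021],-9.3)
E
```

```text
time: 21.0
position: [0.622, 0.0088, 0.023]
tool_rot: [2.393, 2.035, 0.002]
ft_force: [0.1, 0.7, 0.0]
grip_width: 0.999
t 21.05 pos [0.6221 0.0088 0.0231] heading -9.24 tilt 0.09 grip 0.999 F [ 0.1 -0.6 -0.4] q [-0.43  0.46  0.47  1.74 -0.24  0.99 -0.04]
  shift [-0.0016 -0.0019  0.0021]
  turn [ 0.09 -0.03  0.06] shift in turned axes [-0.0016 -0.0019  0.0021]
```

View pics/wrist12.png

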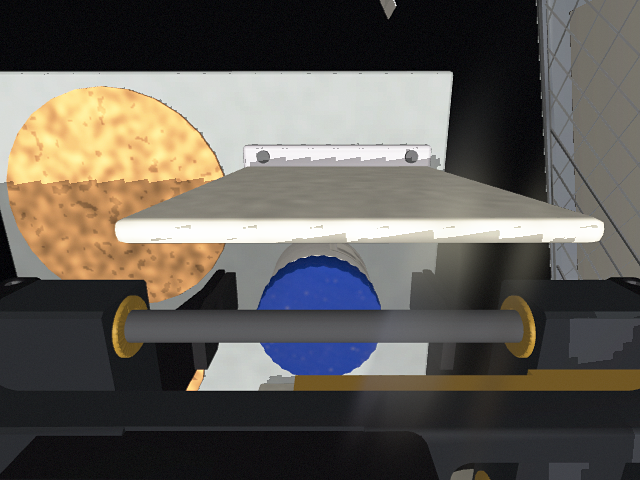

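The lid spans cols 258–382, centred between the fingers. Gripping with 20 N.

```bash
python3 -m pendant '[[[0,0,0],[-0.001,-0.001,0.001],-0.5],[[0,0,0],[0,0,0],0],[[0,0,0],[0,0,0],1],[[0,0,0],[0,0,0],1],[[0,0,0],[0,0,0],1],[[0,0,0],[0,0,0],1],[[0,0,0],[0,0,0],1],[[0,0,0],[0,0,0],1]]' 20
python3 - <<'E'
from h import *
goto([.620,.0075,.2],-9.3)
E
```

```text
time: 22.05
position: [0.6202, 0.0079, 0.0212]
tool_rot: [-2.393, -2.035, -0.0]
ft_force: [-0.3, -0.1, -0.3]
grip_width: 0.585
t 22.05 pos [0.6202 0.0079 0.0212] heading -9.24 tilt 0.0 grip 0.585 F [-0.3 -0.1 -0.3] q [-0.43  0.46  0.47  1.75 -0.24  0.99 -0.03]
  shift [-4.000e-04 -1.000e-04 -1.788e-01]
  turn [-0.   -0.    0.06] shift in turned axes [-4.000e-04 -1.000e-04 -1.788e-01]
```

```bash
python3 -m pendant '[[[0,0,0],[0,0,-0.008],1],[[0,0,0],[0,0,-0.02],1],[[0,0,0],[0,0,-0.03],1],[[0,0,0],[0,0,-0.04],1],[[0,0,0],[0,0,-0.04],1],[[0,0,0],[0,0,-0.03],1],[[0,0,0],[0,0,-0.012],1],[[0,0,0],[0,0,0],1]]'
python3 - <<'E'
from h import *
from bench import eyes
d=eyes.get_image("scene");cv2.imwrite(f"pics/scene13.png",d["color"][:,:,::-1]);np.savez(f"scene13.npz",**d)
goto([.458,.2485,.2],-9.3)
E
```

```text
time: 23.05
position: [0.6206, 0.0079, 0.2023]
tool_rot: [2.392, 2.035, 0.003]
ft_force: [-0.2, -0.3, -0.5]
grip_width: 0.586
t 23.1 pos [0.6199 0.0079 0.2009] heading -9.24 tilt 0.03 grip 0.581 F [-0.8 -1.4  0.1] q [-0.48  0.29  0.52  1.58 -0.15  1.32 -0.1 ]
  shift [ 0.2115 -0.1984  0.001 ]
  turn [-0.03 -0.    0.06] shift in turned axes [ 0.2112 -0.1987  0.0009]
```

View pics/scene13.png

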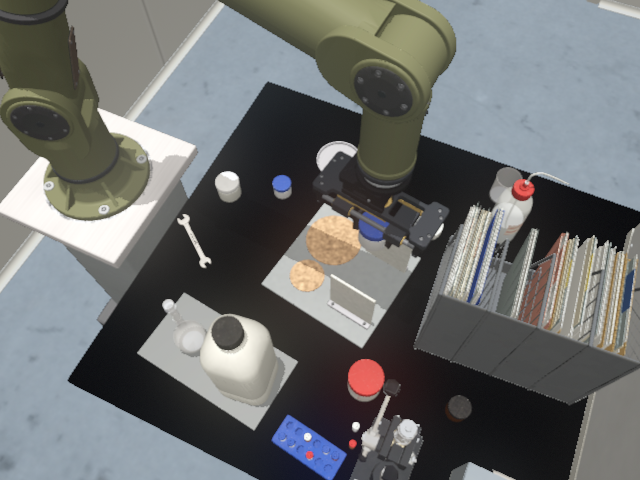

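The jar is lifted and in the gripper (375,226), and the bottle and flask stand upright on the mat at (240,360) and (188,338). Moving to the dish.

```bash
python3 -m pendant '[[[0,0,0],[0.0265,-0.0248,0],1],[[0,0,0],[0.0265,-0.0248,0],1],[[0,0,0],[0.0265,-0.0248,0],1],[[0,0,0],[0.0265,-0.0248,0],1],[[0,0,0],[0.0265,-0.0248,0],1],[[0,0,0],[0.0265,-0.0248,0],1],[[0,0,0],[0.0265,-0.0248,0],1],[[0,0,0],[0.026,-0.0248,0],1]]'
python3 -m pendant '[[[0,0,0],[0,0,0.03],1],[[0,0,0],[0,0,0.05],1],[[0,0,0],[0,0,0.04],1],[[0,0,0],[0,0,0.02],1],[[0,0,0],[0,0,0],1],[[0,0,0],[0,0,0],1]]'
python3 - <<'E'
from h import *
from bench import eyes
for n in("scene","top"):
    d=eyes.get_image(n);cv2.imwrite(f"pics/{n}14.png",d["color"][:,:,::-1]);np.savez(f"{n}14.npz",**d)
goto([.458,.2485,.0192],-9.3)
E
```

```text
time: 24.1
position: [0.4567, 0.249, 0.1995]
tool_rot: [-2.393, -2.035, 0.005]
ft_force: [0.6, -0.4, -0.5]
grip_width: 0.586
time: 24.85
position: [0.4585, 0.2485, 0.0615]
tool_rot: [2.393, 2.035, 0.0]
ft_force: [0.9, -0.4, -0.8]
grip_width: 0.58
t 24.95 pos [0.4591 0.2489 0.0623] heading -9.24 tilt 0.11 grip 0.588 F [ 0.6 -0.2 -1.2] q [-0.83  0.19  0.31  1.96 -0.07  1.   -0.65]
  shift [-0.0007 -0.0011  0.0431]
  turn [ 0.08 -0.08  0.06] shift in turned axes [-0.0006 -0.001   0.0431]
```

View pics/top14.png

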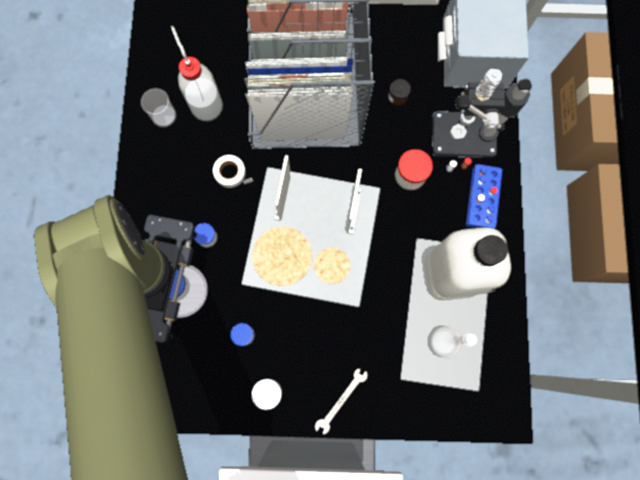

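The jar hangs above the dish at (180,290). The mat pair stands at (465,270) and (447,340). Lowering into the dish.

```bash
python3 -m pendant '[[[0,0,0],[0,-0.001,0.018],1],[[0,0,0],[0,0,0.012],1],[[0,0,0],[0,0,0.007],1],[[0,0,0],[0,0,0.003],1],[[0,0,0],[0,0,0.001],1],[[0,0,0],[0,0,0],1],[[0,0,0],[0,0,0],1]]'
python3 - <<'E'
from h import *
goto([.458,.2485,.0192],-9.3)
E
```

```text
time: 25.82
position: [0.4576, 0.2489, 0.0206]
tool_rot: [2.393, 2.035, 0.001]
ft_force: [-1.0, 0.1, -0.8]
grip_width: 0.584
t 25.82 pos [0.4576 0.2489 0.0206] heading -9.24 tilt 0.04 grip 0.584 F [-1.   0.1 -0.8] q [-0.82  0.25  0.3   1.99 -0.09  0.91 -0.63]
  shift [-0.0003  0.0004  0.0014]
  turn [ 0.03 -0.03  0.06] shift in turned axes [-0.0003  0.0004  0.0014]
```

```bash
python3 -m pendant '[[[0,0,0],[0,0,0.001],1],[[0,0,0],[0,0,0.0005],1],[[0,0,0],[0,0,0],1]]';  python3 -m pendant '[[[0,0,0],[0,0,0],0],[[0,0,0],[0,0,0],-0.3],[[0,0,0],[0,0,0],-0.6],[[0,0,0],[0,0,0],-1],[[0,0,0],[0,0,0],-1],[[0,0,0],[0,0,0],-1]]'; python3 -m pendant '[[[0,0,0],[0,0,-0.02],-1],[[0,0,0],[0,0,-0.04],-1],[[0,0,0],[0,0,-0.06],-1],[[0,0,0],[0,0,-0.06],-1],[[0,0,0],[0,0,-0.06],-1],[[0,0,0],[0,0,-0.05],-1],[[0,0,0],[-0.04,0,0],-1],[[0,0,0],[-0.04,0,0],-1]]'
python3 - <<'E'
from h import *
from bench import eyes
for n in("scene","top"):
    d=eyes.get_image(n);cv2.imwrite(f"pics/{n}15.png",d["color"][:,:,::-1]);np.savez(f"{n}15.npz",**d)
    h=cv2.cvtColor(d["color"],cv2.COLOR_RGB2HSV);w=cloud(d)
    m=(h[...,0]>105)&(h[...,0]<125)&(h[...,1]>130)&(np.hypot(w[...,0]-.458,w[...,1]-.25)<.05)
    if m.sum()>50:
        W=np.array([onz(d,*p,.054)[:2] for p in np.argwhere(m)[:,::-1]]);print(n,m.sum(),cv2.minEnclosingCircle((W*1000).astype(np.float32)),np.median(w[m],0))
    g=d["color"].max(2)
    m=(g<95)&(w[...,2]>.25)&(w[...,2]<.27)&(np.hypot(w[...,0]-.5,w[...,1]+.25)<.04)
    print(n,"cap",m.sum(),np.median(w[m],0) if m.any() else "")
goto([.5015,-.2482,.31],-9.)
E
```

```text
time: 26.2
position: [0.4575, 0.2488, 0.0191]
tool_rot: [-2.393, -2.035, -0.001]
ft_force: [-0.8, -0.7, 2.5]
grip_width: 0.588
time: 26.95
position: [0.4574, 0.2487, 0.0187]
tool_rot: [2.393, 2.035, 0.0]
ft_force: [-0.1, 0.2, 0.2]
grip_width: 0.972
time: 27.95
position: [0.4446, 0.169, 0.3095]
tool_rot: [2.392, 2.036, 0.002]
ft_force: [0.5, -0.1, 0.0]
grip_width: 0.999
scene 449 ((458.23223876953125, 244.67758178710938), 29.545957565307617) [0.45901243 0.2447605  0.05390716]
scene cap 757 [ 0.50414186 -0.25004757  0.26133111]
top cap 722 [ 0.50081027 -0.24517302  0.26127345]
t 28.05 pos [0.4449 0.165  0.3095] heading -9.61 tilt 0.06 grip 1.002 F [-0.7  0.4  0.5] q [-0.81 -0.1   0.37  1.74  0.04  1.5  -0.61]
  shift [-0.3979  0.1248 -0.0004]
  turn [ 0.05 -0.01 -0.61] shift in turned axes [-0.3992  0.1205 -0.0005]
```

View pics/scene15.png

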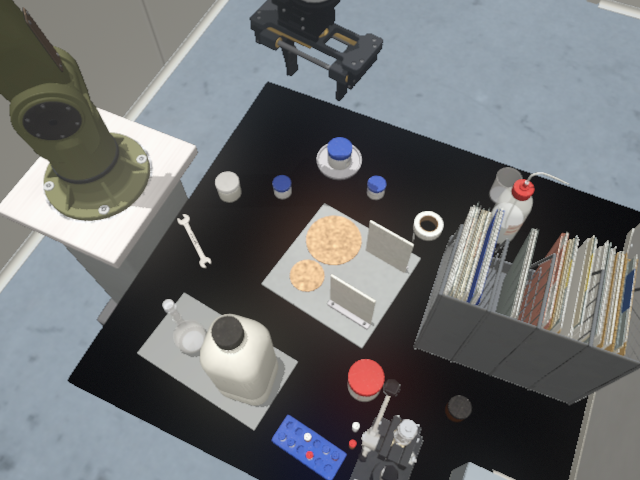

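View pics/top15.png

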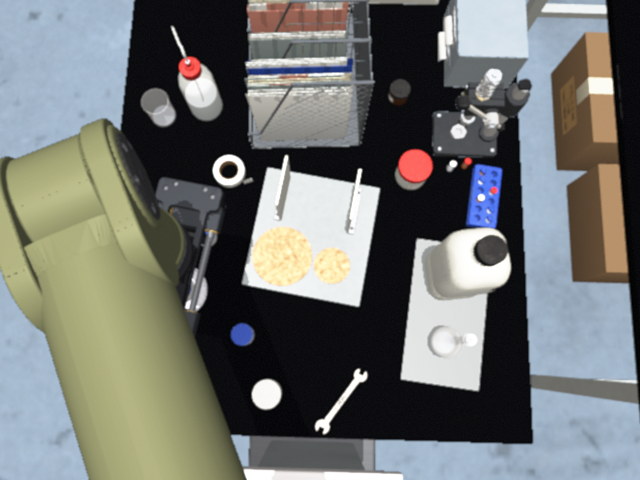

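The jar stands in the dish at (339,152), released. The bottle and flask are upright on the mat, with the cap at about (0.502,-0.248). Returning to the bottle.

```bash
python3 -m pendant '[[[0,0,-0.6],[-0.0398,0.012,0],-1],[[0,0,0],[-0.0398,0.012,0],-1],[[0,0,0],[-0.0398,0.012,0],-1],[[0,0,0],[-0.0398,0.012,0],-1],[[0,0,0],[-0.0398,0.012,0],-1],[[0,0,0],[-0.0398,0.012,0],-1],[[0,0,0],[-0.0398,0.012,0],-1],[[0,0,0],[-0.0398,0.012,0],-1]]'
python3 -m pendant '[[[0,0,0],[-0.0398,0.012,0],-1],[[0,0,0],[-0.0398,0.012,0],-1],[[0,0,0],[0,0,0],-1],[[0,0,0],[0,0,0],-1]]'
python3 - <<'E'
from h import *
from bench import eyes
goto([.5016,-.2484,.243],-9.)
d=eyes.get_image("wrist");cv2.imwrite(f"pics/wrist16.png",d["color"][:,:,::-1])
w=cloud(d);g=d["color"].max(2)
m=(g<110)&(w[...,2]>.25)&(w[...,2]<.27)&(np.hypot(w[...,0]-.5,w[...,1]+.25)<.04)
W=np.array([onz(d,*p,.261)[:2] for p in np.argwhere(m)[:,::-1]]);print("cap",m.sum(),cv2.minEnclosingCircle((W*1000).astype(np.float32)),np.median(w[m],0))
E
```

```text
time: 29.05
position: [0.4916, -0.1602, 0.3088]
tool_rot: [2.381, 2.049, 0.001]
ft_force: [-0.2, -0.5, -0.3]
grip_width: 0.997
time: 29.55
position: [0.5033, -0.2408, 0.3084]
tool_rot: [-2.381, -2.048, -0.0]
ft_force: [0.4, -0.3, 0.3]
grip_width: 0.996
t 29.55 pos [ 0.5033 -0.2408  0.3084] heading -8.6 tilt 0.05 grip 0.996 F [ 0.4 -0.3  0.3] q [-0.42  0.12  0.9   1.57 -0.09  1.5   0.34]
  shift [-0.0078 -0.0005  0.0654]
  turn [-0.03 -0.03  0.4 ] shift in turned axes [-0.0077 -0.0005  0.0654]
cap 3615 ((501.802734375, -246.56228637695312), 23.040740966796875) [ 0.50161768 -0.2460454   0.26056151]
```

View pics/wrist16.png

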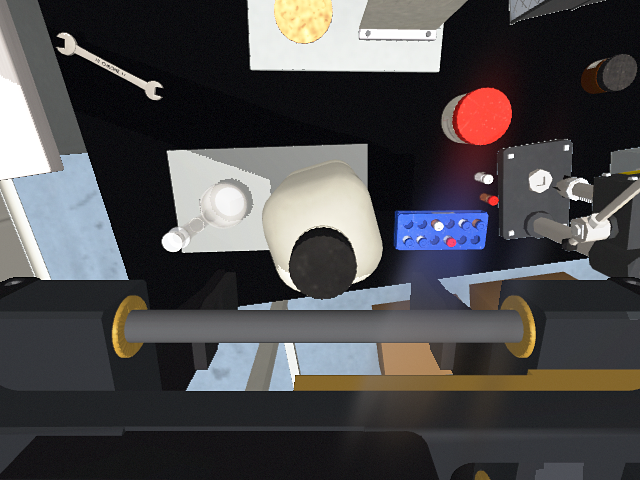

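The cap (323,262) is centred between the fingers and agrees with (0.502,-0.247). Descending and gripping at the same height as before.

```bash
python3 -m pendant '[[[0,0,0.4],[-0.007,-0.0005,0.01],-1],[[0,0,0],[0,0,0.025],-1],[[0,0,0],[0,0,0.018],-1],[[0,0,0],[0,0,0.009],-1],[[0,0,0],[0,0,0.002],-1],[[0,0,0],[0,0,0],-1],[[0,0,0],[0,0,0],-1]]'
python3 - <<'E'
from h import *
goto([.5018,-.248,.2433],-9.)
E
```

```text
time: 30.48
position: [0.5018, -0.2489, 0.2454]
tool_rot: [2.389, 2.039, 0.001]
ft_force: [0.2, -0.9, 0.1]
grip_width: 0.997
t 30.48 pos [ 0.5018 -0.2489  0.2454] heading -9.04 tilt 0.07 grip 0.997 F [ 0.2 -0.9  0.1] q [-0.4   0.15  0.9   1.67 -0.12  1.38  0.37]
  shift [ 0.0009 -0.0002  0.0021]
  turn [ 0.07  0.   -0.04] shift in turned axes [ 0.0009 -0.0002  0.0021]
```

```bash
python3 -m pendant '[[[0,0,0],[0.0005,0,0.001],-1],[[0,0,0],[0,0,0],1],[[0,0,0],[0,0,0],1],[[0,0,0],[0,0,0],1],[[0,0,0],[0,0,0],1],[[0,0,0],[0,0,0],1],[[0,0,0],[0,0,0],1],[[0,0,0],[0,0,0],1]]' 45;  python3 -m pendant '[[[0,0,0],[0,0,0],1]]' 45; python3 - <<'E'
from h import *
goto([.5018,-.248,.2433],-9.)
E
```

```text
time: 31.48
position: [0.5015, -0.2482, 0.2437]
tool_rot: [2.389, 2.04, 0.0]
ft_force: [0.4, -0.4, -0.3]
grip_width: 0.495
time: 31.6
position: [0.5016, -0.2482, 0.2438]
tool_rot: [2.389, 2.039, 0.0]
ft_force: [0.9, 0.5, 0.6]
grip_width: 0.491
t 31.6 pos [ 0.5016 -0.2482  0.2438] heading -9.04 tilt 0.01 grip 0.491 F [0.9 0.5 0.6] q [-0.4   0.15  0.9   1.68 -0.12  1.37  0.37]
  shift [0.0003 0.0002 0.0005]
  turn [ 0.01 -0.   -0.04] shift in turned axes [0.0003 0.0002 0.0005]
```

```bash
python3 -m pendant '[[[0,0,0],[0,0,-0.004],1],[[0,0,0],[0,0,-0.010],1],[[0,0,0],[0,0,-0.016],1],[[0,0,0],[0,0,-0.016],1],[[0,0,0],[0,0,0],1]]' 45
python3 -m pendant '[[[0,0,0],[0.012,0,0],1],[[0,0,0],[0.026,0,0],1],[[0,0,0],[0.028,-0.008,0],1],[[0,0,0],[0.028,-0.014,0],1],[[0,0,0],[0.028,-0.014,0],1],[[0,0,0],[0.028,-0.004,0],1],[[0,0,0],[0.028,0,0],1],[[0,0,0],[0.028,0,0],1]]'
python3 -m pendant '[[[0,0,0],[0.028,0,0],1],[[0,0,0],[0.028,0,0],1],[[0,0,0],[0.026,0,0],1],[[0,0,0],[0.018,0.006,0],1],[[0,0,0],[0.008,0.010,0],1],[[0,0,0],[0,0,0],1],[[0,0,0],[0,0,0],1]]'
python3 - <<'E'
from h import *
from bench import eyes
for n in("scene","top"):
    d=eyes.get_image(n);cv2.imwrite(f"pics/{n}17.png",d["color"][:,:,::-1]);np.savez(f"{n}17.npz",**d)
goto([.527,.0655,.250],-9.)
E
```

```text
time: 32.22
position: [0.5025, -0.2488, 0.2918]
tool_rot: [2.387, 2.037, 0.003]
ft_force: [0.7, -0.5, -6.7]
grip_width: 0.494
time: 33.22
position: [0.4937, -0.0366, 0.2892]
tool_rot: [-2.388, -2.04, 0.001]
ft_force: [0.8, 0.6, -6.2]
grip_width: 0.495
time: 34.1
position: [0.527, 0.064, 0.2896]
tool_rot: [2.391, 2.037, -0.002]
ft_force: [0.7, -0.1, -6.3]
grip_width: 0.493
t 34.2 pos [0.527  0.0645 0.2898] heading -9.15 tilt 0.01 grip 0.49 F [-0.3 -0.3 -5.9] q [-0.75  0.03  0.6   1.66 -0.02  1.46 -0.31]
  shift [ 0.001  -0.0001  0.0398]
  turn [-0.01  0.   -0.15] shift in turned axes [ 0.001  -0.0001  0.0398]
```

View pics/scene17.png

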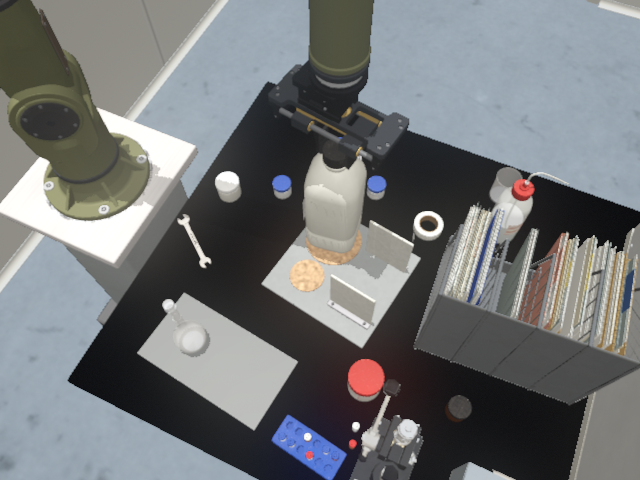

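The bottle is above the larger disc (334,240), and the flask is still upright on the mat (190,338). Lowering.

```bash
python3 -m pendant '[[[0,0,0],[0.0007,0,0.012],1],[[0,0,0],[0,0,0.012],1],[[0,0,0],[0,0,0.008],1],[[0,0,0],[0,0,0.004],1],[[0,0,0],[0,0,0.002],1],[[0,0,0],[0,0,0],1],[[0,0,0],[0,0,0],1]]'
python3 -m pendant '[[[0,0,0],[0,0,0.001],1],[[0,0,0],[0,0,0],1]]'
```

```text
time: 35.08
position: [0.5275, 0.0664, 0.2521]
tool_rot: [2.389, 2.039, 0.001]
ft_force: [-0.5, 0.1, -6.2]
grip_width: 0.492
time: 35.33
position: [0.5272, 0.0664, 0.2508]
tool_rot: [-2.389, -2.04, -0.0]
ft_force: [-0.4, -0.4, -6.2]
grip_width: 0.491
```

```bash
python3 -m pendant '[[[0,0,0],[0,0,0.001],1],[[0,0,0],[0,0,0],1]]'; python3 -m pendant '[[[0,0,0],[0,0,0.0007],1],[[0,0,0],[0,0,0],1]]'
```

```text
time: 35.58
position: [0.5273, 0.0664, 0.2498]
tool_rot: [2.389, 2.04, 0.0]
ft_force: [-0.0, -0.7, -5.9]
grip_width: 0.497
time: 35.83
position: [0.5274, 0.0665, 0.2498]
tool_rot: [2.389, 2.04, 0.001]
ft_force: [-1.5, 0.3, -0.9]
grip_width: 0.495
```

```bash
python3 -m pendant '[[[0,0,0],[0,0,0],0.2],[[0,0,0],[0,0,0],-0.3],[[0,0,0],[0,0,0],-1],[[0,0,0],[0,0,0],-1],[[0,0,0],[0,0,0],-1]]'; python3 -m pendant '[[[0,0,0],[0,0,-0.02],-1],[[0,0,0],[0,0,-0.04],-1],[[0,0,0],[-0.02,-0.005,0],-1],[[0,0,0],[-0.04,-0.013,0],-1],[[0,0,0],[-0.04,-0.013,0],-1],[[0,0,0],[-0.04,-0.013,0],-1],[[0,0,0],[-0.04,-0.013,0],-1],[[0,0,0],[-0.04,-0.013,0],-1]]'; python3 -m pendant '[[[0,0,0],[-0.04,-0.013,0],-1],[[0,0,0],[-0.03,-0.01,0],-1],[[0,0,0],[0,0,0],-1],[[0,0,0],[0,0,0],-1]]'
python3 - <<'E'
from h import *
from bench import eyes
for n in("scene","top","wrist"):
    d=eyes.get_image(n);cv2.imwrite(f"pics/{n}18.png",d["color"][:,:,::-1]);np.savez(f"{n}18.npz",**d)
    w=cloud(d);g=d["color"].max(2)
    m=(g<110)&(w[...,2]>.255)&(w[...,2]<.275)&(np.hypot(w[...,0]-.527,w[...,1]-.065)<.03)
    if m.sum()>100:
        W=np.array([onz(d,*p,.267)[:2] for p in np.argwhere(m)[:,::-1]]);print(n,"cap",m.sum(),cv2.minEnclosingCircle((W*1000).astype(np.float32)),np.median(w[m],0))
    m=(w[...,2]>.17)&(w[...,2]<.205)&(np.hypot(w[...,0]-.377,w[...,1]+.233)<.03)
    if m.any(): print(n,"rim",m.sum(),np.median(w[m],0))
goto([.377,-.2335,.1465],-9)
E
```

```text
time: 36.45
position: [0.5274, 0.0664, 0.2491]
tool_rot: [2.389, 2.039, 0.001]
ft_force: [-0.1, 0.5, -0.4]
grip_width: 0.863
time: 37.45
position: [0.4221, -0.1416, 0.3082]
tool_rot: [-2.389, -2.038, 0.0]
ft_force: [-0.1, -0.7, 0.2]
grip_width: 0.996
time: 37.95
position: [0.3897, -0.2049, 0.3086]
tool_rot: [-2.389, -2.039, -0.001]
ft_force: [0.9, 0.2, -0.2]
grip_width: 1.002
scene cap 551 ((528.3709716796875, 60.91859817504883), 25.252899169921875) [0.52949256 0.06169173 0.26691482]
scene rim 158 [ 0.38046064 -0.23512642  0.19211331]
top cap 683 ((526.194580078125, 66.497314453125), 21.754703521728516) [0.52579373 0.06625289 0.26761871]
top rim 46 [ 0.37835635 -0.23106693  0.19353831]
wrist rim 461 [ 0.37760819 -0.23025613  0.19257156]
t 38.1 pos [ 0.3902 -0.2044  0.3088] heading -8.91 tilt 0.03 grip 0.998 F [0.4 0.6 0. ] q [-0.49 -0.28  0.75  1.82  0.19  1.53  0.08]
  shift [-0.0308 -0.0085  0.1623]
  turn [-0.03  0.01  0.09] shift in turned axes [-0.0308 -0.0085  0.1623]
```

View pics/scene18.png

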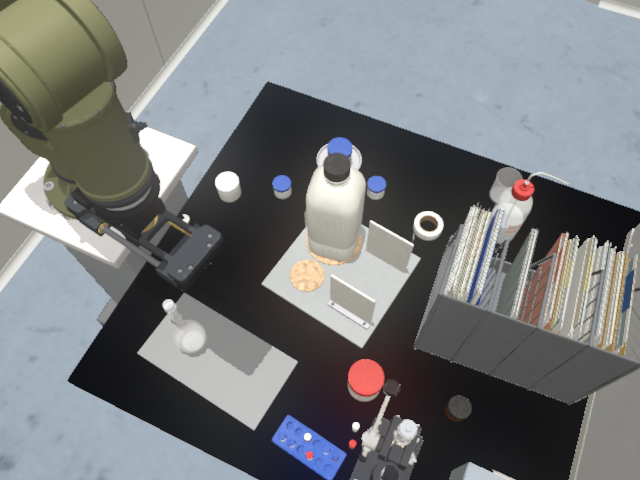

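View pics/wrist18.png

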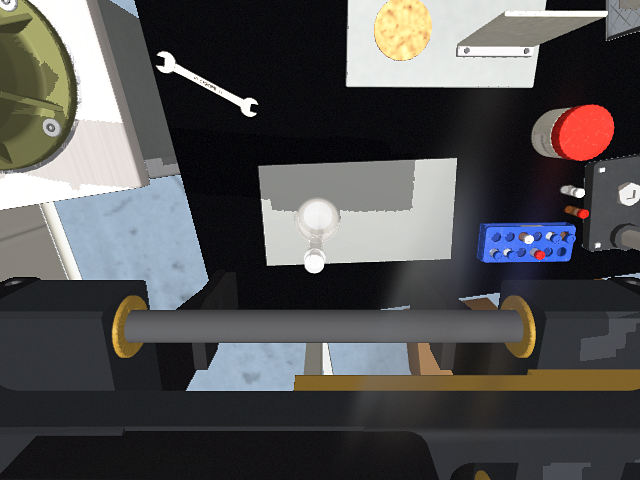

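The bottle stands on its disc, released, with its cap at about (0.527,0.065). The flask is upright on the mat (rim at wrist (314,261)). Now fetching the flask, lowering first to stay away from joint 2's limit.

```bash
python3 -m pendant '[[[0,0,0],[0,0,0.03],-1],[[0,0,0],[0,0,0.04],-1],[[0,0,0],[-0.015,-0.004,0],-1],[[0,0,0],[-0.015,-0.004,0],-1],[[0,0,0],[0,0,0],-1],[[0,0,0],[0,0,0],-1]]'
python3 - <<'E'
from h import *
goto([.378,-.2335,.1475],-9)
E
```

```text
time: 38.85
position: [0.3779, -0.234, 0.2401]
tool_rot: [2.389, 2.038, 0.003]
ft_force: [0.0, 0.5, 0.3]
grip_width: 1.001
t 38.85 pos [ 0.3779 -0.234   0.2401] heading -9.06 tilt 0.12 grip 1.001 F [0.  0.5 0.3] q [-0.46 -0.26  0.83  1.93  0.19  1.39  0.16]
  shift [ 0.0005 -0.0001  0.0926]
  turn [ 0.12 -0.03 -0.06] shift in turned axes [0.0005 0.0001 0.0926]
```

```bash
python3 -m pendant '[[[0,0,0],[0,0,0.025],-1],[[0,0,0],[0,0,0.03],-1],[[0,0,0],[0,0,0.02],-1],[[0,0,0],[0,0,0.012],-1],[[0,0,0],[0,0,0.005],-1],[[0,0,0],[0,0,0],-1],[[0,0,0],[0,0,0],-1]]' 12
python3 - <<'E'
from h import *
from bench import eyes
d=eyes.get_image("wrist");cv2.imwrite(f"pics/wrist19.png",d["color"][:,:,::-1])
goto([.378,-.2335,.1475],-9)
E
```

```text
time: 39.72
position: [0.3778, -0.234, 0.1477]
tool_rot: [2.389, 2.039, 0.001]
ft_force: [0.2, 0.4, 0.7]
grip_width: 0.998
t 39.77 pos [ 0.3777 -0.234   0.1477] heading -9.04 tilt 0.07 grip 0.998 F [ 0.1 -0.1  0.9] q [-0.48 -0.16  0.91  2.06  0.14  1.18  0.22]
  shift [0.0005 0.0002 0.0002]
  turn [ 0.07 -0.01 -0.04] shift in turned axes [0.0005 0.0002 0.0002]
```

View pics/wrist19.png

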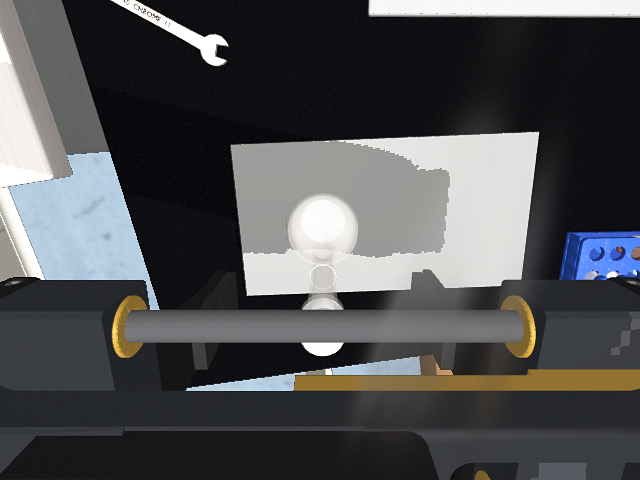

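The neck (322,300) is centred. Gripping and lifting.

```bash
python3 -m pendant '[[[0,0,0],[0,0,0],1],[[0,0,0],[0,0,0],1],[[0,0,0],[0,0,0],1],[[0,0,0],[0,0,0],1],[[0,0,0],[0,0,0],1],[[0,0,0],[0,0,0],1],[[0,0,0],[0,0,0],1],[[0,0,0],[0,0,0],1]]' 12;  python3 -m pendant '[[[0,0,0],[0,0,0],1],[[0,0,0],[0,0,0],1],[[0,0,0],[0,0,0],1]]'; python3 -m pendant '[[[0,0,0],[0,0,-0.01],1],[[0,0,0],[0,0,-0.02],1],[[0,0,0],[0,0,-0.02],1],[[0,0,0],[0,0,0],1]]'
python3 - <<'E'
from h import *
goto([.5113,-.030,.2],-9)
E
```

```text
time: 40.78
position: [0.3772, -0.2338, 0.147]
tool_rot: [-2.389, -2.04, -0.0]
ft_force: [-0.2, -0.7, 0.1]
grip_width: 0.169
time: 41.15
position: [0.3772, -0.2338, 0.147]
tool_rot: [-2.389, -2.04, -0.0]
ft_force: [-0.2, 0.2, 0.2]
grip_width: 0.157
time: 41.65
position: [0.3784, -0.2343, 0.1986]
tool_rot: [2.388, 2.038, 0.004]
ft_force: [-0.6, -0.8, -2.0]
grip_width: 0.156
t 41.65 pos [ 0.3784 -0.2343  0.1986] heading -9.03 tilt 0.2 grip 0.156 F [-0.6 -0.8 -2. ] q [-0.46 -0.22  0.86  1.99  0.17  1.3   0.18]
  shift [ 0.2226  0.0992 -0.001 ]
  turn [ 0.2  -0.01 -0.03] shift in turned axes [ 0.2226  0.0993 -0.0014]
```

```bash
python3 -m pendant '[[[0,0,0],[0.025,0.011,0],1],[[0,0,0],[0.036,0.016,0],1],[[0,0,0],[0.036,0.016,0],1],[[0,0,0],[0.036,0.016,0],1],[[0,0,0],[0.036,0.016,0],1],[[0,0,0],[0.034,0.016,0],1],[[0,0,0],[0.0196,0.0082,0],1],[[0,0,0],[0,0,0],1]]'; python3 -m pendant '[[[0,0,0],[0,0,0],1]]'
python3 - <<'E'
from h import *
from bench import eyes
for n in("scene","top"):
    d=eyes.get_image(n);cv2.imwrite(f"pics/{n}20.png",d["color"][:,:,::-1]);np.savez(f"{n}20.npz",**d)
goto([.5113,-.030,.153],-9)
E
```

```text
time: 42.65
position: [0.51, -0.0287, 0.1964]
tool_rot: [-2.387, -2.042, 0.003]
ft_force: [0.5, -0.8, -1.2]
grip_width: 0.155
time: 42.78
position: [0.5094, -0.0314, 0.1969]
tool_rot: [2.392, 2.037, -0.002]
ft_force: [-0.2, -0.4, 0.4]
grip_width: 0.156
t 42.88 pos [ 0.5095 -0.0313  0.1972] heading -9.19 tilt 0.01 grip 0.157 F [ 0.4  0.3 -1. ] q [-0.65  0.03  0.67  1.85 -0.02  1.27 -0.13]
  shift [0.0015 0.0015 0.0442]
  turn [-0.   -0.01 -0.19] shift in turned axes [0.0015 0.0015 0.0442]
```

View pics/scene20.png

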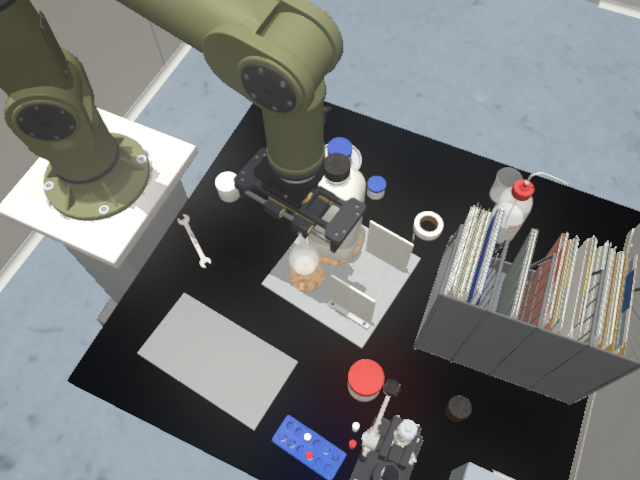

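The flask (305,262) is upright above the smaller disc (307,277). Lowering with a 1.5 mm correction.

```bash
python3 -m pendant '[[[0,0,0],[0.0012,0.0012,0.014],1],[[0,0,0],[0,0,0.014],1],[[0,0,0],[0,0,0.009],1],[[0,0,0],[0,0,0.004],1],[[0,0,0],[0,0,0.002],1],[[0,0,0],[0,0,0],1],[[0,0,0],[0,0,0],1]]'; python3 - <<'E'
from h import *
goto([.5113,-.030,.153],-9)
E
```

```text
time: 43.75
position: [0.5118, -0.0285, 0.1544]
tool_rot: [2.389, 2.039, 0.001]
ft_force: [1.0, -0.7, -1.0]
grip_width: 0.153
t 43.75 pos [ 0.5118 -0.0285  0.1544] heading -9.04 tilt 0.05 grip 0.153 F [ 1.  -0.7 -1. ] q [-0.64  0.07  0.68  1.9  -0.05  1.18 -0.1 ]
  shift [-0.0015 -0.0003  0.0014]
  turn [ 0.04 -0.02 -0.04] shift in turned axes [-0.0015 -0.0003  0.0014]
```

```bash
python3 -m pendant '[[[0,0,0],[0,0,0.001],1],[[0,0,0],[0,0,0.0005],1],[[0,0,0],[0,0,0],1]]'; python3 -m pendant '[[[0,0,0],[0,0,0],0.5],[[0,0,0],[0,0,0],0],[[0,0,0],[0,0,0],-0.3],[[0,0,0],[0,0,0],-0.3],[[0,0,0],[0,0,0],-0.3]]'; python3 -m pendant '[[[0,0,0],[0,0,-0.02],-0.3],[[0,0,0],[0,0,-0.04],-0.3],[[0,0,0],[0,0,-0.05],-0.3],[[0,0,0],[0,0,-0.05],-0.3],[[0,0,0],[-0.04,-0.01,0],-0.3],[[0,0,0],[-0.05,-0.01,0],-0.3],[[0,0,0],[-0.05,-0.01,0],-0.3],[[0,0,0],[-0.05,0,0],-0.3]]'; python3 -m pendant '[[[0,0,0],[-0.03,0,0],-0.3],[[0,0,0],[0,0,0],-0.3],[[0,0,0],[0,0,0],-0.3]]'
python3 - <<'E'
from h import *
from bench import eyes
for n in("scene","top"):
    d=eyes.get_image(n);cv2.imwrite(f"pics/{n}21.png",d["color"][:,:,::-1]);np.savez(f"{n}21.npz",**d)
    w=cloud(d);g=d["color"].max(2);h=cv2.cvtColor(d["color"],cv2.COLOR_RGB2HSV)
    m=(g<110)&(w[...,2]>.255)&(w[...,2]<.275)&(np.hypot(w[...,0]-.527,w[...,1]-.065)<.03)
    print(n,"cap",m.sum(),np.median(w[m],0).round(4))
    m=(w[...,2]>.19)&(w[...,2]<.205)&(np.hypot(w[...,0]-.512,w[...,1]+.028)<.03)
    print(n,"rim",m.sum(),np.median(w[m],0).round(4))
    m=(h[...,0]>105)&(h[...,0]<125)&(h[...,1]>130)&(np.hypot(w[...,0]-.458,w[...,1]-.25)<.05)&(w[...,2]>.05)
    print(n,"jar",m.sum(),np.median(w[m],0).round(4))
    m=((h[...,0]<5)|(h[...,0]>175))&(h[...,1]>150)&(np.hypot(w[...,0]-.694,w[...,1]+.175)<.06)
    c=np.argwhere(m).mean(0)[::-1];print(n,"pot px",c.round(1))
goto(None)
E
```

```text
time: 44.12
position: [0.5118, -0.0285, 0.153]
tool_rot: [2.389, 2.039, 0.001]
ft_force: [-0.4, -0.0, 3.8]
grip_width: 0.156
time: 44.75
position: [0.5115, -0.0285, 0.1525]
tool_rot: [-2.39, -2.04, -0.0]
ft_force: [-0.4, 0.1, 0.5]
grip_width: 0.601
time: 45.75
position: [0.4512, -0.213, 0.3128]
tool_rot: [-2.389, -2.04, -0.003]
ft_force: [1.5, 0.2, -0.5]
grip_width: 0.649
time: 46.12
position: [0.4477, -0.2399, 0.3124]
tool_rot: [-2.388, -2.041, -0.001]
ft_force: [-0.2, 0.7, -0.0]
grip_width: 0.652
scene cap 548 [0.5293 0.0619 0.2668]
scene rim 92 [ 0.5128 -0.03    0.1996]
scene jar 221 [0.4566 0.2537 0.0542]
scene pot px [365.8 381.8]
top cap 678 [0.526  0.0662 0.2677]
top rim 104 [ 0.5121 -0.0269  0.2004]
top jar 626 [0.4577 0.2475 0.055 ]
top pot px [415.3 164.9]
t 46.23 pos [ 0.4479 -0.2395  0.3124] heading -8.88 tilt 0.03 grip 0.649 F [-0.1 -0.2  0.4] q [-0.49 -0.06  0.9   1.68  0.05  1.5   0.25]
```

View pics/scene21.png

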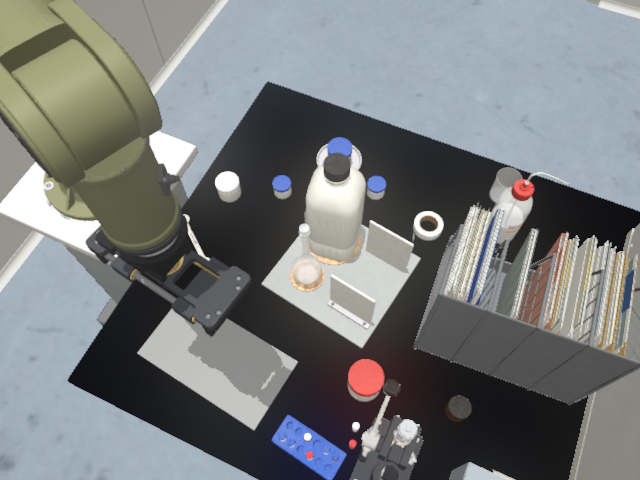

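View pics/top21.png

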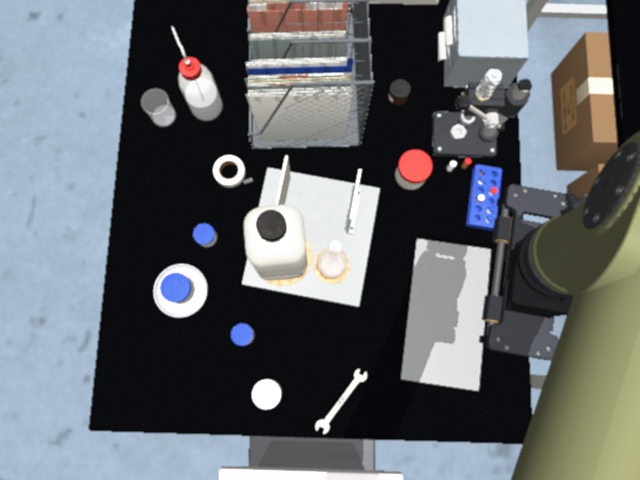

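Everything stands where it should: the jar is in the dish (177,288), the bottle and flask are on their discs, and the red pot (415,165) hasn't moved. The arm is stationary and clear of everything, so I'm handing in.

```bash
python3 - <<'E'
from bench import order
print(order.close_job())
E
```

```text
the job is handed in; nothing more can be done
None
```

The job is done and was handed in at about 46 s of the 115 s allowed; the hand-in itself gives no verdict. I set the flask and then the bottle on the grey mat, lifted the jar out by closing along the stall's x, and stood it in the dish. Then I put the bottle and the flask back on their own cork discs.

Last checks, from the scene and top views just before hand-in:

| Thing | Measured at | Its place | Result |
|---|---|---|---|
| Bottle cap | (0.526–0.529, 0.062–0.066), top at z 0.267 | (0.527, 0.065) | about 1–4 mm off, inside the 15 mm limit |
| Flask rim | (0.512–0.513, -0.027 to -0.030), z 0.200 | (0.512, -0.028) | about 1–2 mm off, inside the 15 mm limit |
| Jar lid | (0.458, 0.2475), z 0.055 | dish (0.458, 0.2485) | about 1 mm off, limit 22 mm |

- **Jar disagreement:** the scene view put the lid at (0.457, 0.254), about 5 mm off centre, because the bottle partly hides it from that camera. That is still inside the limit.
- **Other checks:** all three stood upright and released, and the arm was clear of everything. In the top view the red pot showed no visible shift from its starting place. The scene view's mask centre for the pot moved about 5 pixels, but I had measured the two with different masks. No check failed.

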